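# Get the whetstone out of the low shelf

### The job

I want to sharpen the scissors. First set the three things that stand in front of the low wooden shelf (the tall steel mill, the wide jar and the slim spice jar) aside, upright on the round tray, then draw the whetstone endways out of its slot under the shelf and lay it flat on the dark non-slip mat, centred and lengthwise. Last, stand the mill and both jars upright again, each back on the spot where it stood before; knock nothing over, leave the drinking glass where it is, and let go of everything.

Things in the scene. Friction and masses are not known exactly. Their poses are not given: they have to be found in the camera images.
- shelf: low wooden shelf, fixed, 158 x 118 mm, top at 48 mm; a fixed tea tin on it (to 122 mm high) covers x > -5 mm. Origin: centre of its underside; its x axis points from the open end inwards. The slot opens at x = -75 mm, is 62 mm wide (centred on y = 0), 36 mm high and reaches to x = +51 mm; its floor is the worktop, its sides, rear and roof (which juts to x = -79 mm) are closed.
- whetstone: two-layer whetstone, 165 x 50 x 26 mm, long along its own x, 0.35 kg; origin at the centre of its underside. At the start it lies on the worktop in the shelf's slot, in line with it, its -x end sticking out by about 46 mm. It slides freely and must be drawn 125 mm or more straight out (along the shelf's -x) before it can be lifted; it may be let go there and taken anew by its middle.
- mat: thin dark ribbed rubber non-slip mat, fixed, 195 x 85 mm, top 2.5 mm above the worktop; origin at the centre of its underside, long along its own x axis
- tray: round tray with a beaded rim, fixed, 328 mm over all; flat floor of 115 mm radius, 12 mm above the worktop, rim 55 mm high; origin at the centre of its underside
- mill: tall slim round steel mill, 50 mm in diameter below, 46 mm at the head, 209 mm high, 0.33 kg, head (from 156 mm up) rigid with the body; origin at the centre of its underside, z up
- jar: wide round glass jar with a dark lid, 63 mm in diameter, 94 mm high (the lid is the top 11 mm), about 0.33 kg; origin at the centre of its underside, z up
- spice: slim glass spice jar with a screw cap, 45 mm wide, 100 mm high (the round cap, 44 mm, is the top 20 mm), 0.11 kg; origin at the centre of its underside, z up
- glass: drinking glass, 81 mm in diameter, 91 mm high, not part of the job, to be left where it stands; origin at the centre of its underside

How it is judged:
By the outcome, as a careful person would: the job done as asked, in the order asked, and still so for the second after the job is handed in, with the robot touching nothing.
It also fails if it takes over 136 s, if anything falls off the work surface, if the arm or the gripper's body presses on something with over 40 N, if the wrist force passes 120 N, or if a joint passes its speed limit or range.

### The arm

A 6-joint arm with a two-finger parallel gripper is mounted at the origin on the work surface; the furniture and walls round the work are solid. World frame = base frame: x ahead of the robot, y to its left, z up, the work surface at z = 0. Lengths are in m, angles in rad, forces in N, time in s.
With the tool pointing down it reaches from about 0.35 to 0.775 m from the base axis. Payload 7.3 kg.
Tool frame: the origin (TCP) lies at the very end of the fingers, on their centre line; the grasp point (between the pads) lies 19 mm behind it; z points along the fingers, y is the line along which they close (so a half turn about z gives the same grasp; the last joint's range is limited). The gripper opens to 92 mm and grips with 3 to 60 N. Pads are 19 mm wide; open, the fingers measure 130 mm over their backs; the gripper's body (75 mm by 190 mm) begins 47 mm behind the grasp point.
Start: joints at [-1.404, 0.342, 1.524, -0, 1.275, -0.146], TCP at [0.162, -0.5, 0.227] pointing down, gripper open.
Joint ranges: [-2.53, 2.53], [-0.77, 2.02], [0.04, 2.7], [-1, 4.14], [0.28, 2.66], [-3.11, 3.11]. Speed limits (rad/s): [2.57, 2.57, 3.14, 3.14, 3.14, 3.14].

### API

Orientations are given as [roll, pitch, yaw] about the fixed x, y, z axes, in that order (R = Rz(yaw) Ry(pitch) Rx(roll)).
In Python, from cell import robot, read_camera, get_calibration gives the robot as it stands. The module is installed in compiled form; this text tells all that it offers.
- The arm moves only by the tool send_rows, never from a script. Its argument "plan" is a list of rows, each a list of 2 entries, a list of its own where there are three numbers: the shift along the tool's x, y, z as a fraction of full scale, then the turn, a rotation vector about the tool's x, y, z as a fraction of full scale. A call has exactly 10 rows; each row shifts and turns the commanded pose from where the row before left it, along the tool's axes as they then stand; what a row does not reach is not made up. Full scale, the value 1, is 0.025 m for a shift and 90 degrees for a turn. A row lasts 1/8 s, in which the tool goes at most 62.5 mm and 10.7 degrees, less where a joint would pass 70% of its speed; a pose out of reach is approached as far as the arm can. A call with a number of a shift or a turn outside -1 to 1 is refused whole. A call with a gripper value outside its range is refused whole. "gripper" is the opening, from -1 (shut) to 1 (fully open), so that 0 is half open, set as the call begins (left out, the last holds). The fingers move at their own pace and stop on an object; "force" is the grip in N (left out, the last holds). Time passes only in rows, so rows that do not move let the fingers close, or fill a call up. It gives the time, the measured TCP pose, the force, the opening and the grip force at its end, in the units of the state.
- robot.observe(): the state, without advancing time (a new reading comes with each control period).
- read_camera(name): name is "scene" or "top" or "wrist"; returns (picture, depth): 420x560x3 uint8, blue, green, red; 420x560 float32, m along the optical axis (not along the pixel's ray), 0 where there is no reading.
- get_calibration(name): a dict with "intrinsics" (3x3 intrinsics, pixels), "rvec" (rotation vector, rad) and "tvec" (3), from world to camera coordinates, as OpenCV has them. Camera axes: x right, y down, z forward; pixel columns grow to the right and rows downward; lengths in m; the calibration is good to about 2 mm. The wrist camera is an equidistant fisheye: a pixel r from the principal point sees the ray r / f radians off the axis. A picture is of the moment at which its call begins: read the wrist's pose just before it. get_calibration takes no time and is no camera call; for the wrist camera it gives the pose at the moment of the call.
- robot.hand_in(): hands the job in; it is judged then, once.
The state is a dict: "time": time; "qpos": joint angles; "qvel": joint speeds; "joint_efforts": joint torques, N m; "tool_pos": TCP position; "tool_rot": TCP orientation; "contact_force": force on the tool from outside, world axes, zero at the start; "torque": the same for the moment, N m; "opening": finger opening in m; "grip_force": force on a finger pad.
Only numpy, scipy, OpenCV 4.12 (cv2) and the standard library are available. Lean on these libraries where they do the work, as an engineer would, in place of code of your own. Each camera call takes 0.05 s, during which the arm holds its last target. There are 200 camera calls.

## Working session

There is one attempt and no reset: what is moved stays moved. The work goes in short steps, Python scripts to look and compute and a tool call to move; the robot and the scene stay as the last step left them, time stands still between calls to the robot, and variables do not carry over. Pictures are saved under pics/ and viewed, at most 14 in all, crops included, and the job is handed in when it is done.

Besides the shell and the picture viewer there is one more tool, called after "Emit:" by a JSON object that holds its "fn" and its "kwargs". send_rows: Moves the arm, as the interface text tells. Shift numbers are shares of 0.025 m and turn numbers shares of 90 degrees, none past 1 either way. Its arguments: {"type":"object","properties":{"plan":{"type":"array"},"gripper":{"type":"number"},"force":{"type":"number"}},"required":["plan"]}

```bash
mkdir -p pics; cat > h.py <<'E'
import numpy as np, cv2
from cell import robot, read_camera, get_calibration
def cloud(name):
    c=get_calibration(name); im,d=read_camera(name)
    K=np.array(c["intrinsics"]);R=cv2.Rodrigues(np.array(c["rvec"],float))[0];t=np.array(c["tvec"],float).ravel()
    v,u=np.mgrid[:420,:560]
    P=np.stack([(u-K[0,2])/K[0,0]*d,(v-K[1,2])/K[1,1]*d,d],-1)
    W=(P-t)@R; W[d==0]=np.nan
    return im,d,W
E
python3 - <<'E'
from h import *
for n in("scene","top"):
    im,d,W=cloud(n); cv2.imwrite(f"pics/{n}0.png",im); np.save(f"{n}0.npy",W)
    c=get_calibration(n);print(n,c)
print(robot.observe())
E
```

```text
scene {'intrinsics': array([[534.67852473,   0.        , 281.59402468],
       [  0.        , 534.67852473, 208.41069724],
       [  0.        ,   0.        ,   1.        ]]), 'rvec': array([ 0.74827195, -2.64089614,  1.07587752]), 'tvec': array([0.45498812, 0.21270963, 1.10207567])}
top {'intrinsics': array([[454.37104459,   0.        , 280.47913617],
       [  0.        , 454.37104459, 219.36908187],
       [  0.        ,   0.        ,   1.        ]]), 'rvec': array([ 2.20738293, -2.16140907,  0.08642551]), 'tvec': array([5.17400498e-05, 5.36904978e-01, 1.21372306e+00])}
{'time': 0.1, 'qpos': array([-1.40401539e+00,  3.42648893e-01,  1.52491029e+00, -7.80190549e-06,
        1.27539240e+00, -1.46027153e-01]), 'qvel': array([-5.70316817e-05, -1.60804750e-03, -2.47513561e-03, -4.66514459e-04,
       -1.49586749e-03,  3.76249818e-04]), 'joint_efforts': array([ 9.94116308e-04, -4.32005918e+01, -2.44696087e+01,  7.18706776e-02,
        5.25936135e-02, -3.98784800e-05]), 'tool_pos': array([ 0.16150469, -0.49916669,  0.22612052]), 'tool_rot': array([-3.14024709e+00, -1.90355830e-04,  3.12810237e-01]), 'contact_force': array([ 0.41582504, -0.07242313, -0.10882078]), 'torque': array([-0.00329554,  0.02911074,  0.01152111]), 'grip_force': 0.0, 'opening': 0.09184173340186341}
```

View pics/scene0.png

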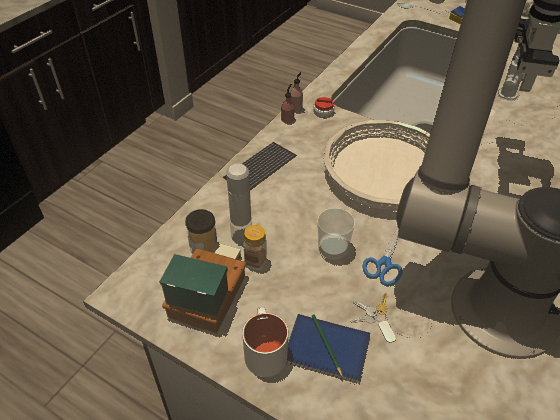

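View pics/top0.png

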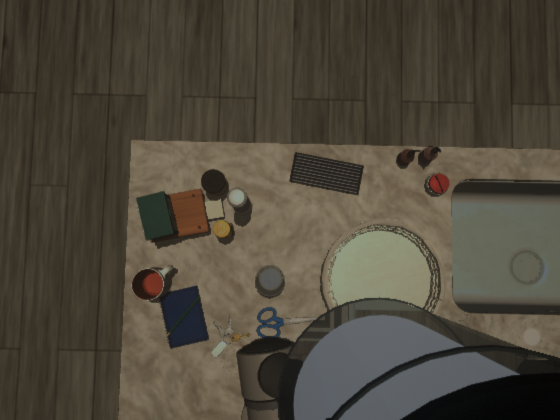

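The scene view shows the mill (238,200), jar (201,230) and spice jar (255,247) in front of the shelf (205,285). In the top view: jar (214,182), mill (237,198), spice (222,230), stone end (215,210), glass (270,281), mat (327,173), tray (381,280).

```bash
python3 - <<'E'
from h import *
np.set_printoptions(precision=4,suppress=True)
im=cv2.imread("pics/top0.png");W=np.load("top0.npy");hsv=cv2.cvtColor(im,cv2.COLOR_BGR2HSV)
z=W[...,2]
def box(u0,u1,v0,v1):
    m=np.zeros(z.shape,bool);m[v0:v1,u0:u1]=1;return m
def circ(n,m):
    p=W[m][:,:2].astype(np.float32);(c,r)=cv2.minEnclosingCircle(p);print(n,len(p),"circ",c,r,"med z",np.median(W[m][:,2]),"bbox mid",(p.max(0)+p.min(0))/2,"mean",p.mean(0))
circ("mill",box(222,252,182,215)&(z>.198))
circ("jar",box(198,230,165,200)&(z>.083)&(z<.11))
circ("spice",box(208,238,215,243)&(z>.09)&(z<.115))
circ("glass",box(250,290,260,302)&(z>.08)&(z<.1))
circ("tray",box(310,450,215,345)&(z>.035)&(z<.07))
circ("trayfloor",box(310,450,215,330)&(z>.005)&(z<.018)&(hsv[...,1]<120))
def rect(n,m):
    p=W[m][:,:2].astype(np.float32);r=cv2.minAreaRect(p*1000);print(n,len(p),r,"z",np.median(W[m][:,2]))
rect("mat",box(285,368,148,200)&(im.max(2)<70)&(z<.02))
rect("shelfall",box(130,212,180,245)&(z>.035)&(z<.13))
rect("shelftop",box(130,212,180,245)&(z>.035)&(z<.06))
rect("tin",box(130,180,180,245)&(z>.10)&(z<.14))
m=box(200,228,196,222)&(z>.018)&(z<.034);rect("stone",m)
print("worktop z",np.median(z[240:260,230:300]))
# scene view
im=cv2.imread("pics/scene0.png");W=np.load("scene0.npy");z=W[...,2]
print("scene")
circ("mill",box(222,255,155,190)&(z>.203))
circ("jar",box(183,220,205,240)&(z>.088)&(z<.11))
circ("spice",box(240,270,222,250)&(z>.095)&(z<.115))
rect("mat",box(220,300,140,195)&(im.max(2)<60)&(abs(z)<.02))
rect("shelftop",box(160,250,240,330)&(z>.040)&(z<.055))
circ("tray",box(320,450,115,220)&(z>.035)&(z<.07))
E
```

```text
mill 318 circ (0.5725355744361877, 0.11494314670562744) 0.023628734052181244 med z 0.20810865116840754 bbox mid [0.5719 0.115 ] mean [0.5719 0.1145]
jar 479 circ (0.6265060901641846, 0.18797791004180908) 0.03212527558207512 med z 0.09391834585189499 bbox mid [0.6268 0.1874] mean [0.626  0.1873]
spice 246 circ (0.5043564438819885, 0.1611194908618927) 0.022345511242747307 med z 0.10088802621889276 bbox mid [0.5045 0.161 ] mean [0.5037 0.1607]
glass 109 circ (0.37739941477775574, 0.035968221724033356) 0.0403415784239769 med z 0.09011345268429691 bbox mid [0.3781 0.0362] mean [0.3736 0.0377]
tray 1747 circ (0.38009488582611084, -0.26330626010894775) 0.16406558454036713 med z 0.05222450860079152 bbox mid [ 0.4188 -0.2635] mean [ 0.4396 -0.2784]
trayfloor 6072 circ (0.4119918942451477, -0.26200953125953674) 0.2374667376279831 med z 0.01188979268470438 bbox mid [ 0.4126 -0.2613] mean [ 0.4082 -0.263 ]
mat 1961 ((669.2861938476562, -113.20403289794922), (195.86769104003906, 86.33102416992188), 79.99102783203125) z 0.0030405347463639803
shelfall 3097 ((549.6739501953125, 273.39093017578125), 
[... 682 characters left out ...]
3665275574, 0.18795233964920044) 0.03344238921999931 med z 0.09415882119672198 bbox mid [0.6247 0.189 ] mean [0.6238 0.1902]
spice 291 circ (0.5040459632873535, 0.16187478601932526) 0.024270253255963326 med z 0.1011604652154551 bbox mid [0.502  0.1614] mean [0.501  0.1635]
mat 241 ((667.1070556640625, -116.12287902832031), (193.5429229736328, 87.02043151855469), 80.57778930664062) z 0.0037282315051222945
shelftop 1531 ((555.4356079101562, 275.0495300292969), (145.96127319335938, 196.4222412109375), 12.121243476867676) z 0.048292710847113264
tray 1798 circ (0.3848864734172821, -0.19832980632781982) 0.2268601953983307 med z 0.051348505175741285 bbox mid [ 0.4161 -0.199 ] mean [ 0.4306 -0.25  ]
```

Emit:
{"fn": "send_rows", "kwargs": {"plan": [[[0,0,-0.4],[0,0,0.0664]],[[0,0,-0.4],[0,0,0.0664]],[[0,0,-0.4],[0,0,0.0664]],[[0.656,-0.984,0],[0,0,0]],[[0.656,-0.984,0],[0,0,0]],[[0.656,-0.984,0],[0,0,0]],[[0.656,-0.984,0],[0,0,0]],[[0.656,-0.984,0],[0,0,0]],[[0.656,-0.984,0],[0,0,0]],[[0.656,-0.984,0],[0,0,0]]], "gripper": 1, "force": 20}}

```text
time: 1.35
tool_pos: [0.2767, -0.3263, 0.2565]
tool_rot: [-3.141, 0.0, -0.0]
contact_force: [0.3, -0.5, -0.3]
opening: 0.0917
grip_force: 0.0
```

Emit:
{"fn": "send_rows", "kwargs": {"plan": [[[0.656,-0.984,0],[0,0,0]],[[0.656,-0.984,0],[0,0,0]],[[0.656,-0.984,0],[0,0,0]],[[0.656,-0.984,0],[0,0,0]],[[0.656,-0.984,0],[0,0,0]],[[0.656,-0.984,0],[0,0,0]],[[0.656,-0.984,0],[0,0,0]],[[0.656,-0.984,0],[0,0,0]],[[0.656,-0.984,0],[0,0,0]],[[0.656,-0.984,0],[0,0,0]]]}}

```text
time: 2.6
tool_pos: [0.4407, -0.0804, 0.2564]
tool_rot: [-3.142, 0.001, -0.0]
contact_force: [-0.6, -0.0, 0.7]
opening: 0.092
grip_force: 0.0
```

Emit:
{"fn": "send_rows", "kwargs": {"plan": [[[0.656,-0.984,0],[0,0,0]],[[0.656,-0.984,0],[0,0,0]],[[0.656,-0.984,0],[0,0,0]],[[0.656,-0.984,0],[0,0,0]],[[0.656,-0.984,0],[0,0,0]],[[0.656,-0.984,0],[0,0,0]],[[0.656,-0.984,0],[0,0,0]],[[0.656,-0.984,0],[0,0,0]],[[0,0,0],[0,0,0]],[[0,0,0],[0,0,0]]]}}

```text
time: 3.85
tool_pos: [0.5712, 0.115, 0.2562]
tool_rot: [3.141, 0.001, 0.0]
contact_force: [0.3, 0.5, 1.1]
opening: 0.0919
grip_force: 0.0
```

```bash
cat >> h.py <<'E'
def wcloud():
    c=get_calibration("wrist"); im,d=read_camera("wrist")
    K=np.array(c["intrinsics"]);R=cv2.Rodrigues(np.array(c["rvec"],float))[0];t=np.array(c["tvec"],float).ravel()
    v,u=np.mgrid[:420,:560]
    a=(u-K[0,2])/K[0,0];b=(v-K[1,2])/K[1,1];r=np.hypot(a,b)+1e-9
    T=np.tan(np.minimum(r,1.45))/r
    P=np.stack([a*T*d,b*T*d,d],-1); W=(P-t)@R; W[d==0]=np.nan
    return im,d,W,-R.T@t,R.T[:,2]
E
python3 - <<'E'
from h import *
np.set_printoptions(precision=4,suppress=True)
im,d,W,c,ax=wcloud(); cv2.imwrite("pics/w1.png",im); np.save("w1.npy",W)
print(c,ax,get_calibration("wrist")["intrinsics"]); o=robot.observe();print(o["tool_pos"],o["tool_rot"],o["time"])
E
```

```text
[0.645  0.1157 0.4133] [-0.2711 -0.0006 -0.9626] [[325.1923   0.     280.7092]
 [  0.     325.1923 208.6166]
 [  0.       0.       1.    ]]
[0.5712 0.1148 0.2565] [ 3.1411  0.0007 -0.0005] 3.9
```

View pics/w1.png

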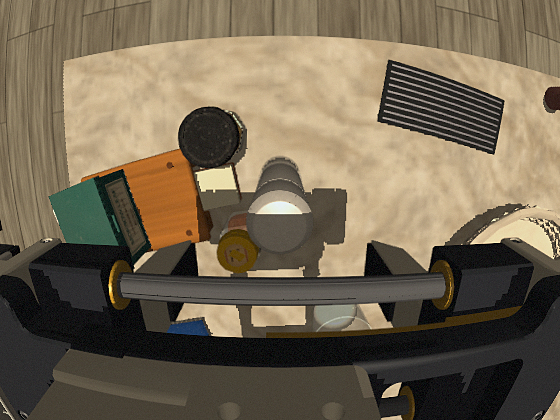

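The wrist view shows mill head (281,222), jar lid (210,137), spice cap (237,251), stone end (220,180) and mat (443,106).

```bash
python3 - <<'E'
from h import *
np.set_printoptions(precision=4,suppress=True)
im=cv2.imread("pics/w1.png");W=np.load("w1.npy");z=W[...,2];hsv=cv2.cvtColor(im,cv2.COLOR_BGR2HSV)
def box(u0,u1,v0,v1):
    m=np.zeros(z.shape,bool);m[v0:v1,u0:u1]=1;return m
def circ(n,m):
    p=W[m][:,:2].astype(np.float32);(c,r)=cv2.minEnclosingCircle(p);print(n,len(p),"circ",c,r,"z",np.median(W[m][:,2]),"bbox mid",(p.max(0)+p.min(0))/2)
circ("mill",box(240,320,190,260)&(z>.203)&(z<.22))
circ("jar",box(170,250,95,175)&(z>.088)&(z<.1))
circ("spice",box(210,262,225,275)&(z>.095)&(z<.106))
def rect(n,m):
    p=W[m][:,:2].astype(np.float32);r=cv2.minAreaRect(p*1000);print(n,len(p),r,"z",np.median(W[m][:,2]))
rect("mat",box(365,515,50,165)&(im.max(2)<90)&(abs(z)<.01))
rect("stone",box(190,245,155,210)&(z>.022)&(z<.03))
m=box(80,230,140,260)&(z>.043)&(z<.053)&(hsv[...,1]>130);rect("shelftop",m)
E
```

```text
mill 2795 circ (0.5751825571060181, 0.11674730479717255) 0.021857930347323418 z 0.20730836014167603 bbox mid [0.575  0.1167]
jar 2916 circ (0.6286985278129578, 0.1893465518951416) 0.031744226813316345 z 0.09277187285287102 bbox mid [0.6289 0.1889]
spice 1206 circ (0.5058512091636658, 0.16312283277511597) 0.022066179662942886 z 0.09962706451312434 bbox mid [0.5057 0.1631]
mat 5169 ((670.5410766601562, -111.18335723876953), (194.9879913330078, 85.92436218261719), 79.71170043945312) z 0.0017308281272056423
stone 1509 ((567.7964477539062, 196.290771484375), (60.46251678466797, 50.030948638916016), 11.03307819366455) z 0.025176888807712627
shelftop 5954 ((545.77734375, 275.5323486328125), (117.22196960449219, 185.32211303710938), 12.399114608764648) z 0.0471359375727419
```

Emit:
{"fn": "send_rows", "kwargs": {"plan": [[[0.06,-0.05,0.3],[0,0,0]],[[0,0,0.65],[0,0,0]],[[0,0,0.65],[0,0,0]],[[0,0,0.65],[0,0,0]],[[0,0,0.65],[0,0,0]],[[0,0,0.65],[0,0,0]],[[0,0,0.4],[0,0,0]],[[0,0,0.1],[0,0,0]],[[0,0,0],[0,0,0]],[[0,0,0],[0,0,0]]]}}

```text
time: 5.15
tool_pos: [0.5735, 0.1167, 0.1561]
tool_rot: [3.142, -0.001, -0.0]
contact_force: [-0.4, -0.1, 0.5]
opening: 0.0919
grip_force: 0.0
```

Emit:
{"fn": "send_rows", "kwargs": {"plan": [[[0,0,0],[0,0,0]],[[0,0,0],[0,0,0]],[[0,0,0],[0,0,0]],[[0,0,0],[0,0,0]],[[0,0,0],[0,0,0]],[[0,0,0],[0,0,0]],[[0,0,0],[0,0,0]],[[0,0,0],[0,0,0]],[[0,0,0],[0,0,0]],[[0,0,0],[0,0,0]]], "gripper": -0.2, "force": 25}}

```text
time: 6.4
tool_pos: [0.5731, 0.1167, 0.1554]
tool_rot: [3.142, 0.0, -0.0]
contact_force: [-0.1, 0.2, -0.0]
opening: 0.0458
grip_force: 25.0
```

Emit:
{"fn": "send_rows", "kwargs": {"plan": [[[0,0,-0.5],[0,0,0]],[[0,0,-1],[0,0,0]],[[0,0,-1],[0,0,0]],[[0,0,-1],[0,0,0]],[[0,0,-1],[0,0,0]],[[-0.136,0.42,0],[0,0,0]],[[-0.272,0.84,0],[0,0,0]],[[-0.272,0.84,0],[0,0,0]],[[-0.272,0.84,0],[0,0,0]],[[-0.272,0.84,0],[0,0,0]]]}}

```text
time: 7.65
tool_pos: [0.5409, 0.0201, 0.2665]
tool_rot: [3.141, 0.003, -0.001]
contact_force: [0.8, -0.5, -3.2]
opening: 0.0461
grip_force: 25.0
```

Emit:
{"fn": "send_rows", "kwargs": {"plan": [[[-0.272,0.84,0],[0,0,0]],[[-0.272,0.84,0],[0,0,0]],[[-0.272,0.84,0],[0,0,0]],[[-0.272,0.84,0],[0,0,0]],[[-0.272,0.84,0],[0,0,0]],[[-0.272,0.84,0],[0,0,0]],[[-0.272,0.84,0],[0,0,0]],[[-0.272,0.84,0],[0,0,0]],[[-0.272,0.84,0],[0,0,0]],[[-0.272,0.84,0],[0,0,0]]]}}

```text
time: 8.9
tool_pos: [0.4725, -0.1892, 0.2666]
tool_rot: [-3.141, 0.003, -0.001]
contact_force: [-0.1, 0.2, -3.0]
opening: 0.0457
grip_force: 25.0
```

Emit:
{"fn": "send_rows", "kwargs": {"plan": [[[-0.272,0.84,0],[0,0,0]],[[-0.272,0.84,0],[0,0,0]],[[-0.272,0.84,0],[0,0,0]],[[-0.272,0.84,0],[0,0,0]],[[-0.272,0.84,0],[0,0,0]],[[-0.136,0.42,0],[0,0,0]],[[0,0,0.5],[0,0,0]],[[0,0,0.7],[0,0,0]],[[0,0,0.7],[0,0,0]],[[0,0,0],[0,0,0]]]}}

```text
time: 10.15
tool_pos: [0.4362, -0.3017, 0.2183]
tool_rot: [-3.138, 0.003, 0.001]
contact_force: [-0.3, -0.4, -2.9]
opening: 0.0457
grip_force: 25.0
```

Emit:
{"fn": "send_rows", "kwargs": {"plan": [[[0,0,0.5],[0,0,0]],[[0,0,0.6],[0,0,0]],[[0,0,0.5],[0,0,0]],[[0,0,0.2],[0,0,0]],[[0,0,0.1],[0,0,0]],[[0,0,0.06],[0,0,0]],[[0,0,0],[0,0,0]],[[0,0,0],[0,0,0]],[[0,0,0],[0,0,0]],[[0,0,0],[0,0,0]]]}}

```text
time: 11.4
tool_pos: [0.4371, -0.3034, 0.1716]
tool_rot: [3.141, -0.0, -0.0]
contact_force: [-0.1, 0.6, -4.1]
opening: 0.0459
grip_force: 25.0
```

Emit:
{"fn": "send_rows", "kwargs": {"plan": [[[0,0,0.08],[0,0,0]],[[0,0,0.06],[0,0,0]],[[0,0,0.04],[0,0,0]],[[0,0,0],[0,0,0]],[[0,0,0],[0,0,0]],[[0,0,0],[0,0,0]],[[0,0,0],[0,0,0]],[[0,0,0],[0,0,0]],[[0,0,0],[0,0,0]],[[0,0,0],[0,0,0]]]}}

```text
time: 12.65
tool_pos: [0.4372, -0.3034, 0.1673]
tool_rot: [3.141, -0.0, -0.0]
contact_force: [-0.4, 2.0, 5.5]
opening: 0.0459
grip_force: 25.0
```

Emit:
{"fn": "send_rows", "kwargs": {"plan": [[[0,0,0],[0,0,0]],[[0,0,0],[0,0,0]],[[0,0,0],[0,0,0]],[[0,0,0],[0,0,0]],[[0,0,0],[0,0,0]],[[0,0,-0.5],[0,0,0]],[[0,0,-0.8],[0,0,0]],[[0,0,-0.9],[0,0,0]],[[0,0,-0.9],[0,0,0]],[[0,0,-0.9],[0,0,0]]], "gripper": 1}}

```text
time: 13.9
tool_pos: [0.4372, -0.3033, 0.2688]
tool_rot: [3.141, -0.001, -0.0]
contact_force: [0.7, -0.1, 0.7]
opening: 0.0921
grip_force: 0.0
```

Emit:
{"fn": "send_rows", "kwargs": {"plan": [[[0.38,-0.983,0],[0,0,0]],[[0.38,-0.983,0],[0,0,0]],[[0.38,-0.983,0],[0,0,0]],[[0.38,-0.983,0],[0,0,0]],[[0.38,-0.983,0],[0,0,0]],[[0.38,-0.983,0],[0,0,0]],[[0.38,-0.983,0],[0,0,0]],[[0.38,-0.983,0],[0,0,0]],[[0.38,-0.983,0],[0,0,0]],[[0.38,-0.983,0],[0,0,0]]]}}

```text
time: 15.15
tool_pos: [0.5325, -0.0568, 0.268]
tool_rot: [3.141, -0.001, -0.0]
contact_force: [-0.6, -0.2, 0.3]
opening: 0.0917
grip_force: 0.0
```

Emit:
{"fn": "send_rows", "kwargs": {"plan": [[[0.38,-0.983,0],[0,0,0]],[[0.38,-0.983,0],[0,0,0]],[[0.38,-0.983,0],[0,0,0]],[[0.38,-0.983,0],[0,0,0]],[[0.38,-0.983,0],[0,0,0]],[[0.38,-0.983,0],[0,0,0]],[[0.38,-0.983,0],[0,0,0]],[[0.38,-0.983,0],[0,0,0]],[[0.38,-0.983,0],[0,0,0]],[[0.38,-0.983,0],[0,0,0]]]}}

```text
time: 16.4
tool_pos: [0.6274, 0.189, 0.268]
tool_rot: [-3.142, -0.001, -0.0]
contact_force: [0.8, -0.2, -0.5]
opening: 0.0918
grip_force: 0.0
```

Emit:
{"fn": "send_rows", "kwargs": {"plan": [[[0,0,0.8],[0,0,0.1111]],[[0,0,0.8],[0,0,0.1111]],[[0,0,0.8],[0,0,0.1111]],[[0,0,0.8],[0,0,0.1111]],[[0,0,0.6],[0,0,0]],[[0,0,0],[0,0,0]],[[0,0,0],[0,0,0]],[[0,0,0],[0,0,0]],[[0,0,0],[0,0,0]],[[0,0,0],[0,0,0]]]}}

```text
time: 17.65
tool_pos: [0.6272, 0.1881, 0.1722]
tool_rot: [-3.141, -0.0, -0.698]
contact_force: [-0.2, -0.1, 0.5]
opening: 0.0917
grip_force: 0.0
```

```bash
python3 - <<'E'
from h import *
np.set_printoptions(precision=4,suppress=True)
im,d,W,c,ax=wcloud(); cv2.imwrite("pics/w2.png",im)
im,d,W=cloud("top");cv2.imwrite("pics/t2.png",im);z=W[...,2]
m=(z>.19)&(z<.24);m[:,:350]=0;m[340:]=0
print(m.sum(),np.median(W[m],0))
o=robot.observe();print(o["tool_pos"],o["tool_rot"],o["time"])
E
```

```text
387 [ 0.4364 -0.2986  0.2195]
[0.6272 0.1882 0.172 ] [-3.1415 -0.0002 -0.698 ] 17.75
```

View pics/w2.png

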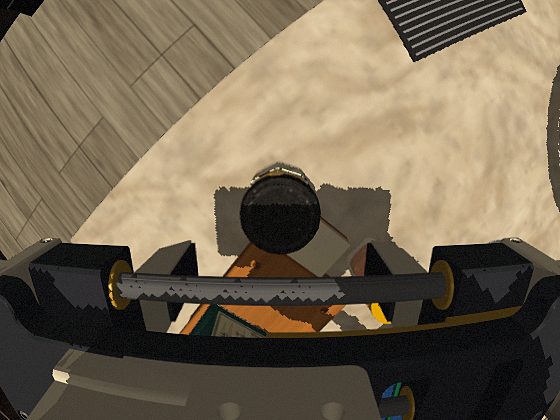

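The wrist view shows the jar lid (280,215) centred between the open fingers, nothing else between them.

Emit:
{"fn": "send_rows", "kwargs": {"plan": [[[0,0,0.5],[0,0,0]],[[0,0,0.7],[0,0,0]],[[0,0,0.7],[0,0,0]],[[0,0,0.7],[0,0,0]],[[0,0,0.7],[0,0,0]],[[0,0,0.7],[0,0,0]],[[0,0,0.5],[0,0,0]],[[0,0,0.16],[0,0,0]],[[0,0,0],[0,0,0]],[[0,0,0],[0,0,0]]]}}

```text
time: 19.0
tool_pos: [0.6276, 0.1883, 0.0562]
tool_rot: [-3.141, -0.001, -0.698]
contact_force: [0.6, 0.3, 0.1]
opening: 0.0921
grip_force: 0.0
```

Emit:
{"fn": "send_rows", "kwargs": {"plan": [[[0,0,0],[0,0,0]],[[0,0,0],[0,0,0]],[[0,0,0],[0,0,0]],[[0,0,0],[0,0,0]],[[0,0,0],[0,0,0]],[[0,0,0],[0,0,0]],[[0,0,0],[0,0,0]],[[0,0,0],[0,0,0]],[[0,0,0],[0,0,0]],[[0,0,0],[0,0,0]]], "gripper": 0.2, "force": 25}}

```text
time: 20.25
tool_pos: [0.6273, 0.1882, 0.0556]
tool_rot: [-3.141, -0.0, -0.698]
contact_force: [0.9, 1.6, 1.5]
opening: 0.0623
grip_force: 25.0
```

Emit:
{"fn": "send_rows", "kwargs": {"plan": [[[0,0,-0.4],[0,0,0]],[[0,0,-0.8],[0,0,0]],[[0,0,-1],[0,0,0]],[[0,0,-1],[0,0,0]],[[0,0,-1],[0,0,0]],[[0,0,-1],[0,0,0]],[[0.067,0.4968,0],[0,0,0]],[[0.134,0.9936,0],[0,0,0]],[[0.134,0.9936,0],[0,0,0]],[[0.134,0.9936,0],[0,0,0]]]}}

```text
time: 21.5
tool_pos: [0.5781, 0.1125, 0.1836]
tool_rot: [3.138, 0.002, -0.698]
contact_force: [0.5, -0.8, -3.7]
opening: 0.0627
grip_force: 25.0
```

Emit:
{"fn": "send_rows", "kwargs": {"plan": [[[0.134,0.9936,0],[0,0,0]],[[0.134,0.9936,0],[0,0,0]],[[0.134,0.9936,0],[0,0,0]],[[0.134,0.9936,0],[0,0,0]],[[0.134,0.9936,0],[0,0,0]],[[0.134,0.9936,0],[0,0,0]],[[0.134,0.9936,0],[0,0,0]],[[0.134,0.9936,0],[0,0,0]],[[0.134,0.9936,0],[0,0,0]],[[0.134,0.9936,0],[0,0,0]]]}}

```text
time: 22.75
tool_pos: [0.4438, -0.0984, 0.184]
tool_rot: [3.14, 0.003, -0.698]
contact_force: [-0.9, 0.1, -3.5]
opening: 0.0627
grip_force: 25.0
```

Emit:
{"fn": "send_rows", "kwargs": {"plan": [[[0.134,0.9936,0],[0,0,0]],[[0.134,0.9936,0],[0,0,0]],[[0.134,0.9936,0],[0,0,0]],[[0.134,0.9936,0],[0,0,0]],[[0.067,0.4968,0],[0,0,0]],[[0,0,0.6],[0,0,0]],[[0,0,0.8],[0,0,0]],[[0,0,0.8],[0,0,0]],[[0,0,0.6],[0,0,0]],[[0,0,0],[0,0,0]]]}}

```text
time: 24.0
tool_pos: [0.3846, -0.1921, 0.1142]
tool_rot: [3.141, 0.004, -0.698]
contact_force: [0.0, 0.5, -5.0]
opening: 0.0625
grip_force: 25.0
```

Emit:
{"fn": "send_rows", "kwargs": {"plan": [[[0,0,0.5],[0,0,0]],[[0,0,0.6],[0,0,0]],[[0,0,0.4],[0,0,0]],[[0,0,0.15],[0,0,0]],[[0,0,0.08],[0,0,0]],[[0,0,0.06],[0,0,0]],[[0,0,0.05],[0,0,0]],[[0,0,0.04],[0,0,0]],[[0,0,0],[0,0,0]],[[0,0,0],[0,0,0]]]}}

```text
time: 25.25
tool_pos: [0.386, -0.1931, 0.0685]
tool_rot: [3.142, -0.0, -0.698]
contact_force: [1.0, 0.2, -4.1]
opening: 0.0628
grip_force: 25.0
```

Emit:
{"fn": "send_rows", "kwargs": {"plan": [[[0,0,0.04],[0,0,0]],[[0,0,0],[0,0,0]],[[0,0,0],[0,0,0]],[[0,0,0],[0,0,0]],[[0,0,-0.6],[0,0,0]],[[0,0,-0.9],[0,0,0]],[[0,0,-1],[0,0,-0.1111]],[[0,0,-1],[0,0,-0.1111]],[[0,0,-1],[0,0,-0.1111]],[[0,0,-0.5],[0,0,-0.1111]]], "gripper": 1}}

```text
time: 26.5
tool_pos: [0.3863, -0.1934, 0.1939]
tool_rot: [3.14, -0.002, 0.006]
contact_force: [0.4, -0.1, -0.3]
opening: 0.0918
grip_force: 0.0
```

Emit:
{"fn": "send_rows", "kwargs": {"plan": [[[0.33,-0.98,0],[0,0,0]],[[0.33,-0.98,0],[0,0,0]],[[0.33,-0.98,0],[0,0,0]],[[0.33,-0.98,0],[0,0,0]],[[0.33,-0.98,0],[0,0,0]],[[0.33,-0.98,0],[0,0,0]],[[0.33,-0.98,0],[0,0,0]],[[0.33,-0.98,0],[0,0,0]],[[0.33,-0.98,0],[0,0,0]],[[0.33,-0.98,0],[0,0,0]]]}}

```text
time: 27.75
tool_pos: [0.4686, 0.0527, 0.1925]
tool_rot: [3.141, -0.0, -0.0]
contact_force: [-0.0, -0.6, -0.1]
opening: 0.0917
grip_force: 0.0
```

Emit:
{"fn": "send_rows", "kwargs": {"plan": [[[0.33,-0.98,0],[0,0,0]],[[0.33,-0.98,0],[0,0,0]],[[0.33,-0.98,0],[0,0,0]],[[0.33,-0.98,0],[0,0,0]],[[0.14,-0.49,0],[0,0,0]],[[0,0,0],[0,0,0]],[[0,0,0],[0,0,0]],[[0,0,0],[0,0,0]],[[0,0,0],[0,0,0]],[[0,0,0],[0,0,0]]]}}

```text
time: 29.0
tool_pos: [0.505, 0.1619, 0.1925]
tool_rot: [3.142, -0.0, -0.0]
contact_force: [-0.3, 0.2, 0.4]
opening: 0.0918
grip_force: 0.0
```

```bash
python3 - <<'E'
from h import *
np.set_printoptions(precision=4,suppress=True)
im,d,W,c,ax=wcloud(); cv2.imwrite("pics/w3.png",im);z=W[...,2];hsv=cv2.cvtColor(im,cv2.COLOR_BGR2HSV)
def rect(n,m):
    p=W[m][:,:2].astype(np.float32);r=cv2.minAreaRect(p*1000);print(n,len(p),r,"z",np.median(W[m][:,2]))
m=(z>.09)&(z<.106);m[:150]=0;m[270:]=0;m[:,:230]=0;m[:,330:]=0
p=W[m][:,:2].astype(np.float32);print("spice",m.sum(),cv2.minEnclosingCircle(p))
m=(z>.02)&(z<.032);m[250:]=0;rect("stone",m)
o=robot.observe();print(o["tool_pos"],o["tool_rot"],o["time"])
E
```

```text
spice 2303 ((0.5062537789344788, 0.1630113273859024), 0.022390829399228096)
stone 2454 ((518.8285522460938, 11.369842529296875), (434.9349365234375, 88.43885803222656), 80.79338073730469) z 0.025276184026338133
[0.505  0.1619 0.1925] [ 3.1415 -0.     -0.0004] 29.05
```

View pics/w3.png

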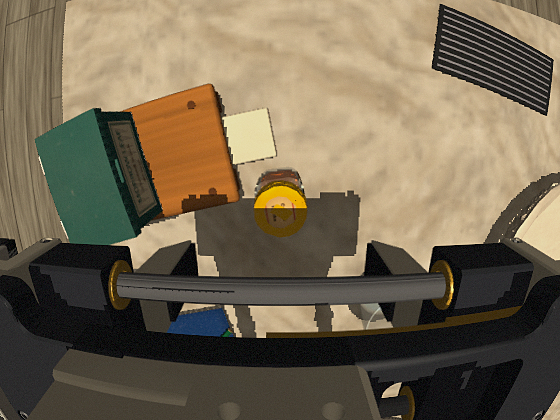

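The wrist view shows the spice cap (280,210) centred between the fingers, and the stone end (249,135) now unobstructed.

Emit:
{"fn": "send_rows", "kwargs": {"plan": [[[0,0,0.5],[0,0,0]],[[0,0,0.7],[0,0,0]],[[0,0,0.7],[0,0,0]],[[0,0,0.7],[0,0,0]],[[0,0,0.7],[0,0,0]],[[0,0,0.7],[0,0,0]],[[0,0,0.7],[0,0,0]],[[0,0,0.2],[0,0,0]],[[0,0,0],[0,0,0]],[[0,0,0],[0,0,0]]]}}

```text
time: 30.3
tool_pos: [0.5054, 0.1622, 0.0705]
tool_rot: [-3.142, -0.001, -0.0]
contact_force: [-0.8, 0.1, -0.7]
opening: 0.0916
grip_force: 0.0
```

Emit:
{"fn": "send_rows", "kwargs": {"plan": [[[0,0,0],[0,0,0]],[[0,0,0],[0,0,0]],[[0,0,0],[0,0,0]],[[0,0,0],[0,0,0]],[[0,0,0],[0,0,0]],[[0,0,0],[0,0,0]],[[0,0,0],[0,0,0]],[[0,0,0],[0,0,0]],[[0,0,0],[0,0,0]],[[0,0,0],[0,0,0]]], "gripper": -0.2, "force": 15}}

```text
time: 31.55
tool_pos: [0.505, 0.1621, 0.0699]
tool_rot: [3.142, 0.0, -0.0]
contact_force: [-0.1, 0.8, -0.2]
opening: 0.0438
grip_force: 14.5
```

Emit:
{"fn": "send_rows", "kwargs": {"plan": [[[0,0,-0.6],[0,0,0]],[[0,0,-1],[0,0,0]],[[0,0,-1],[0,0,0]],[[0,0,-1],[0,0,0]],[[0,0,-1],[0,0,0]],[[0,0,-1],[0,0,0]],[[-0.188,0.455,0],[0,0,0]],[[-0.376,0.91,0],[0,0,0]],[[-0.376,0.91,0],[0,0,0]],[[-0.376,0.91,0],[0,0,0]]]}}

```text
time: 32.8
tool_pos: [0.4706, 0.0812, 0.209]
tool_rot: [3.141, 0.002, -0.0]
contact_force: [-0.6, -0.1, -1.9]
opening: 0.0439
grip_force: 14.4
```

Emit:
{"fn": "send_rows", "kwargs": {"plan": [[[-0.376,0.91,0],[0,0,0]],[[-0.376,0.91,0],[0,0,0]],[[-0.376,0.91,0],[0,0,0]],[[-0.376,0.91,0],[0,0,0]],[[-0.376,0.91,0],[0,0,0]],[[-0.376,0.91,0],[0,0,0]],[[-0.376,0.91,0],[0,0,0]],[[-0.376,0.91,0],[0,0,0]],[[-0.376,0.91,0],[0,0,0]],[[-0.376,0.91,0],[0,0,0]]]}}

```text
time: 34.05
tool_pos: [0.3764, -0.1456, 0.2091]
tool_rot: [-3.141, 0.002, -0.0]
contact_force: [1.4, -0.5, -1.6]
opening: 0.0438
grip_force: 14.4
```

Emit:
{"fn": "send_rows", "kwargs": {"plan": [[[-0.376,0.91,0],[0,0,0]],[[-0.376,0.91,0],[0,0,0]],[[-0.376,0.91,0],[0,0,0]],[[-0.376,0.91,0],[0,0,0]],[[-0.376,0.91,0],[0,0,0]],[[-0.376,0.91,0],[0,0,0]],[[-0.188,0.455,0],[0,0,0]],[[0,0,0.6],[0,0,0]],[[0,0,0.8],[0,0,0]],[[0,0,0.8],[0,0,0]]]}}

```text
time: 35.3
tool_pos: [0.3164, -0.2922, 0.154]
tool_rot: [-3.141, 0.0, -0.0]
contact_force: [0.0, 0.1, -1.8]
opening: 0.0437
grip_force: 14.4
```

Emit:
{"fn": "send_rows", "kwargs": {"plan": [[[0,0,0.8],[0,0,0]],[[0,0,0.8],[0,0,0]],[[0,0,0.6],[0,0,0]],[[0,0,0.4],[0,0,0]],[[0,0,0.1],[0,0,0]],[[0,0,0.06],[0,0,0]],[[0,0,0.06],[0,0,0]],[[0,0,0.04],[0,0,0]],[[0,0,0],[0,0,0]],[[0,0,0],[0,0,0]]]}}

```text
time: 36.55
tool_pos: [0.317, -0.2929, 0.0836]
tool_rot: [3.141, -0.0, -0.0]
contact_force: [-0.1, 0.9, -2.0]
opening: 0.0442
grip_force: 14.4
```

Emit:
{"fn": "send_rows", "kwargs": {"plan": [[[0,0,0.04],[0,0,0]],[[0,0,0.03],[0,0,0]],[[0,0,0],[0,0,0]],[[0,0,0],[0,0,0]],[[0,0,0],[0,0,0]],[[0,0,0],[0,0,0]],[[0,0,0],[0,0,0]],[[0,0,0],[0,0,0]],[[0,0,0],[0,0,0]],[[0,0,0],[0,0,0]]]}}

```text
time: 37.8
tool_pos: [0.317, -0.2929, 0.0818]
tool_rot: [3.141, -0.0, -0.0]
contact_force: [0.9, 1.5, 2.7]
opening: 0.0439
grip_force: 14.6
```

Emit:
{"fn": "send_rows", "kwargs": {"plan": [[[0,0,0],[0,0,0]],[[0,0,0],[0,0,0]],[[0,0,0],[0,0,0]],[[0,0,0],[0,0,0]],[[0,0,0],[0,0,0]],[[0,0,-0.5],[0,0,0]],[[0,0,-1],[0,0,0]],[[0,0,-1],[0,0,0]],[[0,0,-1],[0,0,0]],[[0,0,-1],[0,0,0]]], "gripper": 1}}

```text
time: 39.05
tool_pos: [0.3169, -0.2928, 0.196]
tool_rot: [3.141, -0.001, -0.0]
contact_force: [0.2, 0.1, -0.2]
opening: 0.0923
grip_force: 0.0
```

```bash
python3 - <<'E'
from h import *
np.set_printoptions(precision=4,suppress=True)
im,d,W=cloud("top");cv2.imwrite("pics/t3.png",im);np.save("t3.npy",W)
im,d,W=cloud("scene");cv2.imwrite("pics/s3.png",im);np.save("s3.npy",W)
E
```

```text
(no output)
```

View pics/s3.png

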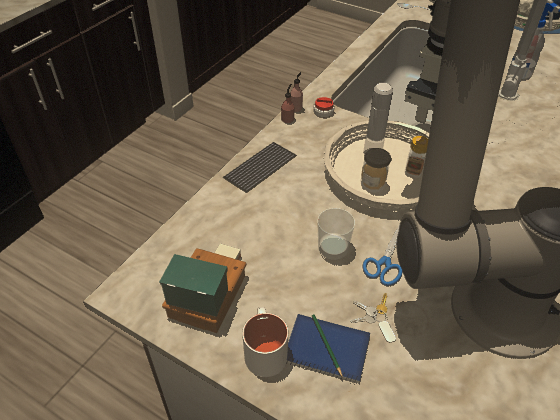

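All three stand upright on the tray (378,120), (376,168), (418,155); mat (260,166) and stone end (229,250) are clear.

```bash
python3 - <<'E'
from h import *
for n,f,b,sb,mb in(("top","t3",(205,230,190,225),(130,212,180,245),(285,368,148,200)),("scene","s3",(212,245,238,268),(160,250,240,330),(220,300,140,195))):
    W=np.load(f+".npy");im=cv2.imread(f"pics/{f}.png");z=W[...,2]
    def rect(n,b,c):
        m=c.copy();k=np.zeros_like(m);k[b[2]:b[3],b[0]:b[1]]=1;m&=k
        p=W[m][:,:2].astype(np.float32);r=cv2.minAreaRect(p*1000);print(n,len(p),np.round(cv2.boxPoints(r)).tolist(),r)
    rect(n+" stone",b,(z>.021)&(z<.032)); rect("shelftop",sb,(z>.043)&(z<.053))
    rect("mat",mb,(im.max(2)<75)&(abs(z)<.02))
E
```

```text
top stone 308 [[532.0, 210.0], [541.0, 165.0], [590.0, 175.0], [581.0, 219.0]] ((560.862060546875, 192.31607055664062), (50.0876350402832, 45.55280685424805), 11.01476764678955)
shelftop 1417 [[466.0, 354.0], [499.0, 200.0], [614.0, 225.0], [582.0, 379.0]] ((540.4290771484375, 289.3309326171875), (117.9976577758789, 157.45484924316406), 11.93338680267334)
mat 2075 [[609.0, -202.0], [695.0, -218.0], [730.0, -25.0], [644.0, -9.0]] ((669.674560546875, -113.32599639892578), (196.09613037109375, 87.72354125976562), 79.69318389892578)
scene stone 241 [[533.0, 195.0], [539.0, 164.0], [589.0, 173.0], [583.0, 204.0]] ((561.0344848632812, 183.9868927001953), (50.705116271972656, 31.840747833251953), 10.522007942199707)
shelftop 1311 [[463.0, 355.0], [497.0, 200.0], [612.0, 225.0], [578.0, 381.0]] ((537.6475219726562, 290.425537109375), (117.88179016113281, 158.97544860839844), 12.41153335571289)
mat 824 [[608.0, -203.0], [694.0, -218.0], [728.0, -21.0], [642.0, -6.0]] ((668.0040283203125, -112.20780181884766), (199.6493682861328, 87.794921875), 80.26526641845703)
```

Emit:
{"fn": "send_rows", "kwargs": {"plan": [[[0,0,-1],[0,0,0]],[[0,0,-1],[0,0,0]],[[0,0,-1],[0,0,0]],[[0.488,-0.961,0],[0,0,0]],[[0.488,-0.961,0],[0,0,0]],[[0.488,-0.961,0],[0,0,0]],[[0.488,-0.961,0],[0,0,0]],[[0.488,-0.961,0],[0,0,0]],[[0.488,-0.961,0],[0,0,0]],[[0.488,-0.961,0],[0,0,0]]]}}

```text
time: 40.4
tool_pos: [0.4023, -0.1237, 0.2688]
tool_rot: [-3.141, 0.001, -0.0]
contact_force: [-0.2, -0.2, -0.1]
opening: 0.0914
grip_force: 0.0
```

Emit:
{"fn": "send_rows", "kwargs": {"plan": [[[0.488,-0.961,0],[0,0,0]],[[0.488,-0.961,0],[0,0,0]],[[0.488,-0.961,0],[0,0,0]],[[0.488,-0.961,0],[0,0,0]],[[0.488,-0.961,0],[0,0,0]],[[0.488,-0.961,0],[0,0,0]],[[0.488,-0.961,0],[0,0,0]],[[0.488,-0.961,0],[0,0,0]],[[0.488,-0.961,0],[0,0,0]],[[0.488,-0.961,0],[0,0,0]]]}}

```text
time: 41.65
tool_pos: [0.5244, 0.1164, 0.2686]
tool_rot: [3.141, 0.001, -0.0]
contact_force: [0.1, 0.2, 0.5]
opening: 0.0917
grip_force: 0.0
```

Emit:
{"fn": "send_rows", "kwargs": {"plan": [[[0.488,-0.961,0],[0,0,0]],[[0.488,-0.961,0],[0,0,0]],[[0.488,-0.961,0],[0,0,0]],[[0,0,0.6],[0,0,-0.1134]],[[0,0,0.6],[0,0,-0.1134]],[[0,0,0.6],[0,0,-0.1134]],[[0,0,0.6],[0,0,-0.1134]],[[0,0,0.6],[0,0,-0.1134]],[[0,0,0.6],[0,0,-0.1134]],[[0,0,0.6],[0,0,-0.1134]]]}}

```text
time: 42.9
tool_pos: [0.5605, 0.1875, 0.1631]
tool_rot: [-3.141, 0.001, 1.253]
contact_force: [0.5, -0.1, 0.0]
opening: 0.0916
grip_force: 0.0
```

Emit:
{"fn": "send_rows", "kwargs": {"plan": [[[0,0,0.6],[0,0,-0.1134]],[[0,0,0.6],[0,0,-0.1134]],[[0,0,0.6],[0,0,-0.1134]],[[0,0,0],[0,0,0]],[[0,0,0],[0,0,0]],[[0,0,0],[0,0,0]],[[0,0,0],[0,0,0]],[[0,0,0],[0,0,0]],[[0,0,0],[0,0,0]],[[0,0,0],[0,0,0]]]}}

```text
time: 44.15
tool_pos: [0.561, 0.1876, 0.1192]
tool_rot: [3.142, 0.0, 1.781]
contact_force: [-0.2, 0.0, -0.4]
opening: 0.0915
grip_force: 0.0
```

```bash
python3 - <<'E'
from h import *
np.set_printoptions(precision=4,suppress=True)
im,d,W,c,ax=wcloud(); cv2.imwrite("pics/w4.png",im);np.save("w4.npy",W);z=W[...,2]
o=robot.observe();print(o["tool_pos"],o["tool_rot"],o["time"],c)
E
```

```text
[0.561  0.1876 0.1192] [-3.1415  0.0001  1.7811] 44.2 [0.5467 0.2592 0.2764]
```

View pics/w4.png

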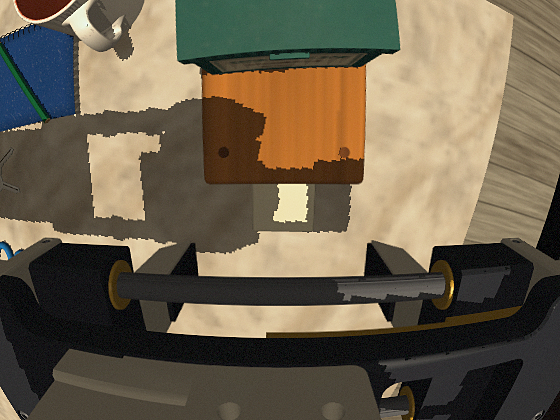

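The wrist view looks over the shelf: front edge level at row 183, stone end (284,208) central between the fingers, aligned.

Emit:
{"fn": "send_rows", "kwargs": {"plan": [[[0,0,0.5],[0,0,0]],[[0,0,0.8],[0,0,0]],[[0,0,0.8],[0,0,0]],[[0,0,0.8],[0,0,0]],[[0,0,0.8],[0,0,0]],[[0,0,0.5],[0,0,0]],[[0,0,0.25],[0,0,0]],[[0,0,0.1],[0,0,0]],[[0,0,0],[0,0,0]],[[0,0,0],[0,0,0]]]}}

```text
time: 45.45
tool_pos: [0.5614, 0.1877, 0.006]
tool_rot: [3.14, 0.0, 1.781]
contact_force: [0.2, 0.4, 0.5]
opening: 0.0917
grip_force: 0.0
```

Emit:
{"fn": "send_rows", "kwargs": {"plan": [[[0,0,0],[0,0,0]],[[0,0,0],[0,0,0]],[[0,0,0],[0,0,0]],[[0,0,0],[0,0,0]],[[0,0,0],[0,0,0]],[[0,0,0],[0,0,0]],[[0,0,0],[0,0,0]],[[0,0,0],[0,0,0]],[[0,0,0],[0,0,0]],[[0,0,0],[0,0,0]]], "gripper": -0.1, "force": 20}}

```text
time: 46.7
tool_pos: [0.5611, 0.1876, 0.0054]
tool_rot: [3.141, 0.0, 1.781]
contact_force: [2.2, 0.0, -0.8]
opening: 0.0499
grip_force: 19.9
```

Emit:
{"fn": "send_rows", "kwargs": {"plan": [[[-0.3,0,0],[0,0,0]],[[-0.7,0,0],[0,0,0]],[[-0.7,0,0],[0,0,0]],[[-0.7,0,0],[0,0,0]],[[-0.7,0,0],[0,0,0]],[[-0.7,0,0],[0,0,0]],[[-0.7,0,0],[0,0,0]],[[-0.7,0,0],[0,0,0]],[[-0.4,0,0],[0,0,0]],[[0,0,0],[0,0,0]]]}}

```text
time: 47.95
tool_pos: [0.5906, 0.0492, 0.0055]
tool_rot: [3.141, 0.001, 1.78]
contact_force: [0.8, -1.5, 0.3]
opening: 0.0499
grip_force: 19.9
```

Emit:
{"fn": "send_rows", "kwargs": {"plan": [[[0,0,0],[0,0,0]],[[0,0,0],[0,0,0]],[[0,0,0],[0,0,0]],[[0,0,0],[0,0,0]],[[0,0,-0.8],[0,0,0]],[[0,0,-1],[0,0,0]],[[0,0,-1],[0,0,0]],[[0,0,-1],[0,0,0]],[[0,0,-0.8],[0,0,0]],[[0,0,0],[0,0,0]]], "gripper": 1}}

```text
time: 49.2
tool_pos: [0.5911, 0.0508, 0.1219]
tool_rot: [3.138, 0.001, 1.781]
contact_force: [-0.1, -0.3, 0.2]
opening: 0.092
grip_force: 0.0
```

```bash
python3 - <<'E'
from h import *
np.set_printoptions(precision=4,suppress=True)
W=wcloud()[2];z=W[...,2]
def rect(n,W):
    z=W[...,2];m=(z>.021)&(z<.032)&(abs(W[...,0]-.58)<.08)&(abs(W[...,1]-.1)<.11)
    m=cv2.morphologyEx(m.astype(np.uint8),cv2.MORPH_OPEN,np.ones((3,3)))>0
    p=W[m][:,:2].astype(np.float32);print(n,len(p),cv2.minAreaRect(p*1000),cv2.boxPoints(cv2.minAreaRect(p*1000)).tolist())
rect("wrist",W)
for n in("top","scene"): rect(n,cloud(n)[2])
o=robot.observe();print(o["tool_pos"],o["tool_rot"],o["time"])
E
```

```text
wrist 12862 ((574.5081176757812, 127.76768493652344), (76.10694122314453, 198.00543212890625), 20.15155029296875) [[504.67724609375, 207.60032653808594], [572.8909912109375, 21.715864181518555], [644.3389892578125, 47.93504333496094], [576.125244140625, 233.8195037841797]]
top 396 ((571.9273681640625, 145.31610107421875), (49.969825744628906, 98.51702880859375), 10.388782501220703) [[538.4694213867188, 189.2616729736328], [556.2346801757812, 92.3596420288086], [605.3853149414062, 101.37052917480469], [587.6200561523438, 198.27255249023438]]
scene 1236 ((576.0757446289062, 112.26164245605469), (52.91213607788086, 169.32688903808594), 10.920126914978027) [[534.06005859375, 190.38018798828125], [566.137451171875, 24.119415283203125], [618.0914306640625, 34.143096923828125], [586.0140380859375, 200.40386962890625]]
[0.5896 0.0508 0.1194] [-3.1399 -0.0003  1.7813] 49.35
```

Emit:
{"fn": "send_rows", "kwargs": {"plan": [[[0.58,0,0],[0,0,0]],[[1,0,0],[0,0,0]],[[1,0,0.4],[0,0,0]],[[0,0,0.8],[0,0,0]],[[0,0,0.8],[0,0,0]],[[0,0,0.8],[0,0,0]],[[0,0,0.8],[0,0,0]],[[0,0,0.6],[0,0,0]],[[0,0,0.3],[0,0,0]],[[0,0,0],[0,0,0]]]}}

```text
time: 50.6
tool_pos: [0.5765, 0.114, 0.0075]
tool_rot: [-3.141, -0.0, 1.781]
contact_force: [0.2, 0.4, 0.1]
opening: 0.0916
grip_force: 0.0
```

Emit:
{"fn": "send_rows", "kwargs": {"plan": [[[0,0,0],[0,0,0]],[[0,0,0],[0,0,0]],[[0,0,0],[0,0,0]],[[0,0,0],[0,0,0]],[[0,0,0],[0,0,0]],[[0,0,0],[0,0,0]],[[0,0,0],[0,0,0]],[[0,0,0],[0,0,0]],[[0,0,0],[0,0,0]],[[0,0,0],[0,0,0]]], "gripper": -0.1, "force": 30}}

```text
time: 51.85
tool_pos: [0.5771, 0.1138, 0.0081]
tool_rot: [3.141, 0.0, 1.781]
contact_force: [2.7, 0.4, 1.3]
opening: 0.0498
grip_force: 29.8
```

Emit:
{"fn": "send_rows", "kwargs": {"plan": [[[0,0,-0.4],[0,0,0]],[[0,0,-0.6],[0,0,0]],[[0,0,-0.6],[0,0,0]],[[-0.483,0.085,0],[0,0,0]],[[-0.966,0.17,0],[0,0,0]],[[-0.966,0.17,0],[0,0,0]],[[-0.966,0.17,0],[0,0,0]],[[-0.966,0.17,0],[0,0,0]],[[-0.966,0.17,0],[0,0,0]],[[-0.966,0.17,0],[0,0,0]]]}}

```text
time: 53.1
tool_pos: [0.6371, -0.0356, 0.0478]
tool_rot: [-3.141, 0.0, 1.781]
contact_force: [-0.2, -0.5, -5.3]
opening: 0.0498
grip_force: 29.9
```

Emit:
{"fn": "send_rows", "kwargs": {"plan": [[[-0.966,0.17,0],[0,0,0]],[[-0.966,0.17,0],[0,0,0]],[[-0.966,0.17,0],[0,0,0]],[[-0.483,0.085,0],[0,0,0]],[[0,0,0],[0,0,0.0817]],[[0,0,0],[0,0,0.0817]],[[0,0,0],[0,0,0.0817]],[[0,0,0],[0,0,0]],[[0,0,0],[0,0,0]],[[0,0,0],[0,0,0]]]}}

```text
time: 54.35
tool_pos: [0.6687, -0.1135, 0.0479]
tool_rot: [-3.142, 0.0, 1.398]
contact_force: [-0.1, -0.1, -4.7]
opening: 0.0498
grip_force: 29.9
```

```bash
python3 - <<'E'
from h import *
np.set_printoptions(precision=4,suppress=True)
im,d,W,c,_=wcloud();cv2.imwrite("pics/w5.png",im)
for n in("top","scene"):
    im,d,W=cloud(n);z=W[...,2];cv2.imwrite(f"pics/{n}5.png",im)
    m=(z>.05)&(z<.075)&(abs(W[...,0]-.67)<.08)&(abs(W[...,1]+.11)<.13)
    p=W[m][:,:2].astype(np.float32);
    if len(p): print(n,len(p),cv2.minAreaRect(p*1000),np.median(z[m]))
o=robot.observe();print(o["tool_pos"],o["tool_rot"],o["time"])
E
```

```text
top 351 ((667.1468505859375, -114.1404800415039), (163.59927368164062, 49.67949295043945), 78.64751434326172) 0.06623630398940278
scene 700 ((673.2852172851562, -78.29827880859375), (96.1048812866211, 85.80401611328125), 79.81024932861328) 0.06615624014638996
[ 0.6687 -0.1135  0.048 ] [3.1416 0.0001 1.3969] 54.5
```

View pics/scene5.png

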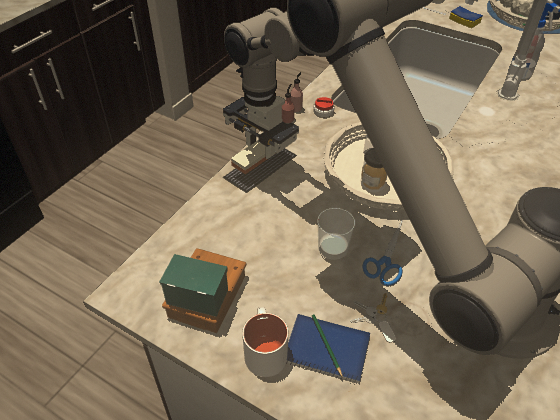

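View pics/w5.png

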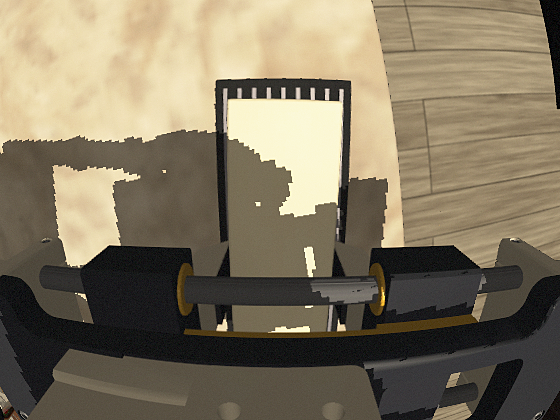

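The scene view shows the stone (250,157) held over the mat (260,168); the wrist view shows it parallel and nearly centred over the mat (stone centre col 286, mat col 284). Small correction, then lowering.

Emit:
{"fn": "send_rows", "kwargs": {"plan": [[[0.035,0.015,0.3],[0,0,0]],[[0,0,0.4],[0,0,0]],[[0,0,0.4],[0,0,0]],[[0,0,0.2],[0,0,0]],[[0,0,0.08],[0,0,0]],[[0,0,0.05],[0,0,0]],[[0,0,0.04],[0,0,0]],[[0,0,0.03],[0,0,0]],[[0,0,0],[0,0,0]],[[0,0,0],[0,0,0]]]}}

```text
time: 55.75
tool_pos: [0.6693, -0.1127, 0.0106]
tool_rot: [3.141, 0.0, 1.396]
contact_force: [-0.0, -0.1, -4.2]
opening: 0.0501
grip_force: 29.9
```

Emit:
{"fn": "send_rows", "kwargs": {"plan": [[[0,0,0.03],[0,0,0]],[[0,0,0.01],[0,0,0]],[[0,0,0],[0,0,0]],[[0,0,0],[0,0,0]],[[0,0,0],[0,0,0]],[[0,0,0],[0,0,0]],[[0,0,0],[0,0,0]],[[0,0,0],[0,0,0]],[[0,0,0],[0,0,0]],[[0,0,0],[0,0,0]]]}}

```text
time: 57.0
tool_pos: [0.6694, -0.1128, 0.0106]
tool_rot: [3.141, 0.0, 1.396]
contact_force: [-3.7, 1.2, 4.5]
opening: 0.0496
grip_force: 29.9
```

Emit:
{"fn": "send_rows", "kwargs": {"plan": [[[0,0,0],[0,0,0]],[[0,0,0],[0,0,0]],[[0,0,0],[0,0,0]],[[0,0,0],[0,0,0]],[[0,0,0],[0,0,0]],[[0,0,-0.6],[0,0,0]],[[0,0,-1],[0,0,0]],[[0,0,-1],[0,0,0]],[[0,0,-1],[0,0,0]],[[0,0,-1],[0,0,0]]], "gripper": 1}}

```text
time: 58.25
tool_pos: [0.6694, -0.1128, 0.1266]
tool_rot: [3.14, 0.0, 1.396]
contact_force: [0.5, 0.0, -0.5]
opening: 0.0916
grip_force: 0.0
```

Emit:
{"fn": "send_rows", "kwargs": {"plan": [[[0,0,-1],[0,0,0.1111]],[[0,0,-1],[0,0,0.1111]],[[0,0,-1],[0,0,0.1111]],[[0,0,-1],[0,0,0.1111]],[[0,0,0],[0,0,0.1111]],[[0,0,0],[0,0,0.1111]],[[0,0,0],[0,0,0.1111]],[[0,0,0],[0,0,0.1111]],[[0,0,0],[0,0,0]],[[0,0,0],[0,0,0]]]}}

```text
time: 59.5
tool_pos: [0.6693, -0.1127, 0.2251]
tool_rot: [3.141, -0.001, 0.003]
contact_force: [0.5, 0.5, 0.6]
opening: 0.0916
grip_force: 0.0
```

```bash
python3 - <<'E'
from h import *
np.set_printoptions(precision=4,suppress=True)
def go(n,im,W):
    z=W[...,2];B=(abs(W[...,0]-.67)<.08)&(abs(W[...,1]+.11)<.13)
    for k,m in(("stone",B&(z>.024)&(z<.034)),("mat",B&((im.max(2)<75)&(abs(z)<.012)|(z>.02)&(z<.034)))):
        m=cv2.morphologyEx(m.astype(np.uint8),cv2.MORPH_OPEN,np.ones((3,3)))>0
        p=W[m][:,:2].astype(np.float32)
        if len(p):print(n,k,len(p),cv2.minAreaRect(p*1000))
im,d,W,c,_=wcloud();cv2.imwrite("pics/w6.png",im);go("wrist",im,W)
for n in("top","scene"):
    im,d,W=cloud(n);cv2.imwrite(f"pics/{n}6.png",im);go(n,im,W)
o=robot.observe();print(o["tool_pos"],o["tool_rot"],o["time"])
E
```

```text
wrist stone 6304 ((670.32177734375, -113.2087173461914), (165.34564208984375, 50.532230377197266), 78.91895294189453)
wrist mat 10068 ((652.0338134765625, -108.11312103271484), (194.5271759033203, 123.61703491210938), 80.05980682373047)
top stone 742 ((668.1748046875, -113.97857666015625), (164.60595703125, 50.64229202270508), 78.62420654296875)
top mat 1362 ((643.9053344726562, -110.13969421386719), (198.25778198242188, 127.09141540527344), 82.7295913696289)
scene stone 819 ((666.4262084960938, -114.80006408691406), (172.61727905273438, 53.99474334716797), 78.88993835449219)
scene mat 1201 ((659.4658203125, -113.91313171386719), (192.8063507080078, 71.49308776855469), 80.00507354736328)
[ 0.6692 -0.1127  0.2246] [ 3.1415 -0.0001  0.0017] 59.65
```

View pics/w6.png

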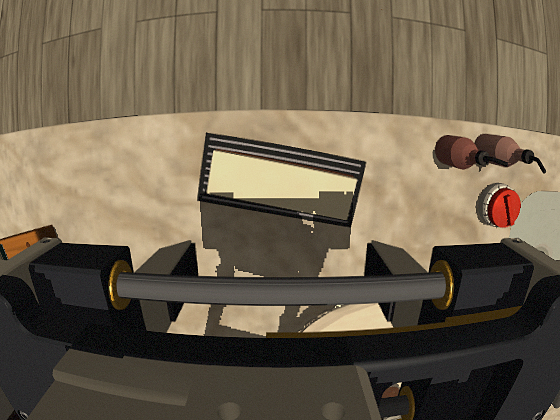

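The stone lies on the mat within about 1–2 mm and 1° (wrist view: stone (284,183), mat border visible all round). Now the jar goes back.

Emit:
{"fn": "send_rows", "kwargs": {"plan": [[[-0.944,0.267,0],[0,0,0]],[[-0.944,0.267,0],[0,0,0]],[[-0.944,0.267,0],[0,0,0]],[[-0.944,0.267,0],[0,0,0]],[[-0.944,0.267,0],[0,0,0]],[[-0.944,0.267,0],[0,0,0]],[[-0.944,0.267,0],[0,0,0]],[[-0.944,0.267,0],[0,0,0]],[[-0.944,0.267,0],[0,0,0]],[[-0.944,0.267,0],[0,0,0]]]}}

```text
time: 60.9
tool_pos: [0.4325, -0.1797, 0.2247]
tool_rot: [3.141, -0.0, 0.001]
contact_force: [0.6, -0.1, 0.8]
opening: 0.0914
grip_force: 0.0
```

Emit:
{"fn": "send_rows", "kwargs": {"plan": [[[-0.944,0.267,0],[0,0,0]],[[-0.944,0.267,0],[0,0,0]],[[0,0,0.5],[0,0,0.1111]],[[0,0,0.5],[0,0,0.1111]],[[0,0,0.5],[0,0,0.1111]],[[0,0,0.5],[0,0,0.1111]],[[0,0,0],[0,0,0]],[[0,0,0],[0,0,0]],[[0,0,0],[0,0,0]],[[0,0,0],[0,0,0]]]}}

```text
time: 62.15
tool_pos: [0.3862, -0.1929, 0.1748]
tool_rot: [3.142, -0.001, -0.697]
contact_force: [0.2, 1.0, -0.3]
opening: 0.0919
grip_force: 0.0
```

```bash
python3 - <<'E'
from h import *
np.set_printoptions(precision=4,suppress=True)
im,d,W,c,_=wcloud();z=W[...,2];cv2.imwrite("pics/w7.png",im)
m=(z>.1)&(z<.112)&(abs(W[...,0]-.386)<.05)&(abs(W[...,1]+.193)<.05)
print(m.sum(),cv2.minEnclosingCircle(W[m][:,:2].astype(np.float32)))
o=robot.observe();print(o["tool_pos"],o["tool_rot"],o["time"])
E
```

```text
5421 ((0.38744205236434937, -0.19214898347854614), 0.03180166706442833)
[ 0.3862 -0.1929  0.1747] [ 3.1415 -0.0006 -0.6971] 62.2
```

Jar is where expected. Descend and grip.

Emit:
{"fn": "send_rows", "kwargs": {"plan": [[[0,0,0.5],[0,0,0]],[[0,0,0.8],[0,0,0]],[[0,0,0.8],[0,0,0]],[[0,0,0.8],[0,0,0]],[[0,0,0.8],[0,0,0]],[[0,0,0.5],[0,0,0]],[[0,0,0.1],[0,0,0]],[[0,0,0],[0,0,0]],[[0,0,0],[0,0,0]],[[0,0,0],[0,0,0]]]}}

```text
time: 63.45
tool_pos: [0.3863, -0.193, 0.0674]
tool_rot: [3.142, -0.001, -0.698]
contact_force: [0.4, -0.1, -0.0]
opening: 0.0917
grip_force: 0.0
```

Emit:
{"fn": "send_rows", "kwargs": {"plan": [[[0,0,0],[0,0,0]],[[0,0,0],[0,0,0]],[[0,0,0],[0,0,0]],[[0,0,0],[0,0,0]],[[0,0,0],[0,0,0]],[[0,0,0],[0,0,0]],[[0,0,0],[0,0,0]],[[0,0,0],[0,0,0]],[[0,0,0],[0,0,0]],[[0,0,0],[0,0,0]]], "gripper": 0.2, "force": 25}}

```text
time: 64.7
tool_pos: [0.3861, -0.1928, 0.067]
tool_rot: [3.142, -0.0, -0.698]
contact_force: [0.3, 0.8, 0.9]
opening: 0.0623
grip_force: 25.0
```

Emit:
{"fn": "send_rows", "kwargs": {"plan": [[[0,0,-0.4],[0,0,0]],[[0,0,-0.8],[0,0,0]],[[0,0,-1],[0,0,0]],[[0,0,-1],[0,0,0]],[[0,0,-1],[0,0,0]],[[0,0,-1],[0,0,0]],[[-0.067,-0.4965,0],[0,0,0]],[[-0.134,-0.993,0],[0,0,0]],[[-0.134,-0.993,0],[0,0,0]],[[-0.134,-0.993,0],[0,0,0]]]}}

```text
time: 65.95
tool_pos: [0.4326, -0.117, 0.1955]
tool_rot: [3.141, 0.003, -0.698]
contact_force: [-0.6, -0.9, -4.0]
opening: 0.0627
grip_force: 25.0
```

Emit:
{"fn": "send_rows", "kwargs": {"plan": [[[-0.134,-0.993,0],[0,0,0]],[[-0.134,-0.993,0],[0,0,0]],[[-0.134,-0.993,0],[0,0,0]],[[-0.134,-0.993,0],[0,0,0]],[[-0.134,-0.993,0],[0,0,0]],[[-0.134,-0.993,0],[0,0,0]],[[-0.134,-0.993,0],[0,0,0]],[[-0.134,-0.993,0],[0,0,0]],[[-0.134,-0.993,0],[0,0,0]],[[-0.134,-0.993,0],[0,0,0]]]}}

```text
time: 67.2
tool_pos: [0.5661, 0.0946, 0.1949]
tool_rot: [3.139, 0.003, -0.698]
contact_force: [0.2, -0.4, -4.2]
opening: 0.0628
grip_force: 25.0
```

Emit:
{"fn": "send_rows", "kwargs": {"plan": [[[-0.134,-0.993,0],[0,0,0]],[[-0.134,-0.993,0],[0,0,0]],[[-0.134,-0.993,0],[0,0,0]],[[-0.134,-0.993,0],[0,0,0]],[[-0.067,-0.4965,0],[0,0,0]],[[0,0,0.6],[0,0,0]],[[0,0,0.9],[0,0,0]],[[0,0,0.9],[0,0,0]],[[0,0,0.9],[0,0,0]],[[0,0,0.5],[0,0,0]]]}}

```text
time: 68.45
tool_pos: [0.6254, 0.1872, 0.0994]
tool_rot: [3.138, 0.002, -0.699]
contact_force: [0.7, -0.3, -3.6]
opening: 0.0626
grip_force: 25.0
```

Emit:
{"fn": "send_rows", "kwargs": {"plan": [[[0,0,0.5],[0,0,0]],[[0,0,0.6],[0,0,0]],[[0,0,0.4],[0,0,0]],[[0,0,0.15],[0,0,0]],[[0,0,0.08],[0,0,0]],[[0,0,0.05],[0,0,0]],[[0,0,0.04],[0,0,0]],[[0,0,0.04],[0,0,0]],[[0,0,0],[0,0,0]],[[0,0,0],[0,0,0]]]}}

```text
time: 69.7
tool_pos: [0.6271, 0.1883, 0.0555]
tool_rot: [3.142, -0.0, -0.698]
contact_force: [0.0, -0.1, -4.0]
opening: 0.0625
grip_force: 25.0
```

Emit:
{"fn": "send_rows", "kwargs": {"plan": [[[0,0,0.03],[0,0,0]],[[0,0,0.02],[0,0,0]],[[0,0,0],[0,0,0]],[[0,0,0],[0,0,0]],[[0,0,0],[0,0,0]],[[0,0,0],[0,0,0]],[[0,0,0],[0,0,0]],[[0,0,0],[0,0,0]],[[0,0,0],[0,0,0]],[[0,0,0],[0,0,0]]]}}

```text
time: 70.95
tool_pos: [0.6272, 0.1883, 0.055]
tool_rot: [-3.141, -0.001, -0.698]
contact_force: [-3.3, 0.6, 6.2]
opening: 0.0627
grip_force: 25.0
```

Emit:
{"fn": "send_rows", "kwargs": {"plan": [[[0,0,0],[0,0,0]],[[0,0,0],[0,0,0]],[[0,0,0],[0,0,0]],[[0,0,0],[0,0,0]],[[0,0,0],[0,0,0]],[[0,0,-0.6],[0,0,0]],[[0,0,-1],[0,0,0]],[[0,0,-1],[0,0,0]],[[0,0,-1],[0,0,0]],[[0,0,-1],[0,0,0]]], "gripper": 1}}

```text
time: 72.2
tool_pos: [0.6272, 0.1883, 0.1714]
tool_rot: [-3.141, -0.001, -0.698]
contact_force: [0.7, -0.7, -0.3]
opening: 0.0919
grip_force: 0.0
```

Emit:
{"fn": "send_rows", "kwargs": {"plan": [[[0,0,-1],[0,0,-0.1111]],[[0,0,-1],[0,0,-0.1111]],[[0,0,-0.8],[0,0,-0.1111]],[[0,0,0],[0,0,-0.1111]],[[0,0,0],[0,0,0]],[[0,0,0],[0,0,0]],[[0,0,0],[0,0,0]],[[0,0,0],[0,0,0]],[[0,0,0],[0,0,0]],[[0,0,0],[0,0,0]]]}}

```text
time: 73.45
tool_pos: [0.627, 0.1883, 0.2391]
tool_rot: [3.141, 0.0, -0.0]
contact_force: [-0.1, -0.3, 0.4]
opening: 0.092
grip_force: 0.0
```

```bash
python3 - <<'E'
from h import *
np.set_printoptions(precision=4,suppress=True)
def c(n,W,h,x,y):
    z=W[...,2];m=(z>h-.008)&(z<h+.007)&(abs(W[...,0]-x)<.045)&(abs(W[...,1]-y)<.045)
    if m.sum():print(n,m.sum(),cv2.minEnclosingCircle(W[m][:,:2].astype(np.float32)))
W=wcloud()[2];c("jar w",W,.094,.627,.188)
for n in("top","scene"):
    W=cloud(n)[2];c("jar "+n,W,.094,.627,.188);c("spice "+n,W,.112,.317,-.293);c("mill "+n,W,.221,.437,-.303);c("glass",W,.09,.377,.036)
o=robot.observe();print(o["tool_pos"],o["tool_rot"],o["time"])
E
```

```text
jar w 3236 ((0.628563642501831, 0.18904590606689453), 0.031811829656362534)
jar top 81 ((0.6255220770835876, 0.18753163516521454), 0.031114786863327026)
spice top 13 ((0.3314740061759949, -0.2978566884994507), 0.012819452211260796)
mill top 319 ((0.43662717938423157, -0.3034439980983734), 0.023652397096157074)
glass 105 ((0.37739765644073486, 0.03595088794827461), 0.04030909016728401)
jar scene 556 ((0.6252285242080688, 0.18823453783988953), 0.0332912914454937)
spice scene 9 ((0.3287399411201477, -0.27919310331344604), 0.012047148309648037)
glass 294 ((0.3776855170726776, 0.03620350360870361), 0.042445626109838486)
[0.627  0.1883 0.2392] [ 3.1415  0.     -0.    ] 73.6
```

Emit:
{"fn": "send_rows", "kwargs": {"plan": [[[-0.62,0.9624,0],[0,0,0]],[[-0.62,0.9624,0],[0,0,0]],[[-0.62,0.9624,0],[0,0,0]],[[-0.62,0.9624,0],[0,0,0]],[[-0.62,0.9624,0],[0,0,0]],[[-0.62,0.9624,0],[0,0,0]],[[-0.62,0.9624,0],[0,0,0]],[[-0.62,0.9624,0],[0,0,0]],[[-0.62,0.9624,0],[0,0,0]],[[-0.62,0.9624,0],[0,0,0]]]}}

```text
time: 74.85
tool_pos: [0.4715, -0.0531, 0.2394]
tool_rot: [3.141, -0.001, 0.0]
contact_force: [0.7, -0.3, -0.2]
opening: 0.0919
grip_force: 0.0
```

Emit:
{"fn": "send_rows", "kwargs": {"plan": [[[-0.62,0.9624,0],[0,0,0]],[[-0.62,0.9624,0],[0,0,0]],[[-0.62,0.9624,0],[0,0,0]],[[-0.62,0.9624,0],[0,0,0]],[[-0.62,0.9624,0],[0,0,0]],[[-0.62,0.9624,0],[0,0,0]],[[-0.62,0.9624,0],[0,0,0]],[[-0.62,0.9624,0],[0,0,0]],[[-0.62,0.9624,0],[0,0,0]],[[-0.62,0.9624,0],[0,0,0]]]}}

```text
time: 76.1
tool_pos: [0.3165, -0.2937, 0.2395]
tool_rot: [3.141, -0.0, -0.0]
contact_force: [0.3, -0.1, -0.2]
opening: 0.0917
grip_force: 0.0
```

Emit:
{"fn": "send_rows", "kwargs": {"plan": [[[0,0,0],[0,0,0]],[[0,0,0.7],[0,0,0]],[[0,0,0.9],[0,0,0]],[[0,0,0.9],[0,0,0]],[[0,0,0.9],[0,0,0]],[[0,0,0.9],[0,0,0]],[[0,0,0.9],[0,0,0]],[[0,0,0.8],[0,0,0]],[[0,0,0.29],[0,0,0]],[[0,0,0],[0,0,0]]]}}

```text
time: 77.35
tool_pos: [0.3173, -0.2926, 0.082]
tool_rot: [-3.141, 0.0, 0.0]
contact_force: [0.2, -0.3, -0.7]
opening: 0.0918
grip_force: 0.0
```

Emit:
{"fn": "send_rows", "kwargs": {"plan": [[[0,0,0],[0,0,0]],[[0,0,0],[0,0,0]],[[0,0,0],[0,0,0]],[[0,0,0],[0,0,0]],[[0,0,0],[0,0,0]],[[0,0,0],[0,0,0]],[[0,0,0],[0,0,0]],[[0,0,0],[0,0,0]],[[0,0,0],[0,0,0]],[[0,0,0],[0,0,0]]], "gripper": -0.2, "force": 15}}

```text
time: 78.6
tool_pos: [0.3171, -0.2929, 0.082]
tool_rot: [3.142, -0.0, 0.0]
contact_force: [-0.2, -0.1, 1.1]
opening: 0.044
grip_force: 14.5
```

Emit:
{"fn": "send_rows", "kwargs": {"plan": [[[0,0,-0.6],[0,0,0]],[[0,0,-1],[0,0,0]],[[0,0,-1],[0,0,0]],[[0,0,-1],[0,0,0]],[[0,0,-1],[0,0,0]],[[0,0,-1],[0,0,0]],[[0.188,-0.455,0],[0,0,0]],[[0.376,-0.91,0],[0,0,0]],[[0.376,-0.91,0],[0,0,0]],[[0.376,-0.91,0],[0,0,0]]]}}

```text
time: 79.85
tool_pos: [0.3497, -0.2114, 0.2204]
tool_rot: [-3.14, 0.002, 0.0]
contact_force: [-0.4, -0.5, -1.0]
opening: 0.0441
grip_force: 14.5
```

Emit:
{"fn": "send_rows", "kwargs": {"plan": [[[0.376,-0.91,0],[0,0,0]],[[0.376,-0.91,0],[0,0,0]],[[0.376,-0.91,0],[0,0,0]],[[0.376,-0.91,0],[0,0,0]],[[0.376,-0.91,0],[0,0,0]],[[0.376,-0.91,0],[0,0,0]],[[0.376,-0.91,0],[0,0,0]],[[0.376,-0.91,0],[0,0,0]],[[0.376,-0.91,0],[0,0,0]],[[0.376,-0.91,0],[0,0,0]]]}}

```text
time: 81.1
tool_pos: [0.4431, 0.0158, 0.2204]
tool_rot: [-3.141, 0.003, 0.0]
contact_force: [-0.0, -0.1, -1.4]
opening: 0.0441
grip_force: 14.5
```

Emit:
{"fn": "send_rows", "kwargs": {"plan": [[[0.376,-0.91,0],[0,0,0]],[[0.376,-0.91,0],[0,0,0]],[[0.376,-0.91,0],[0,0,0]],[[0.376,-0.91,0],[0,0,0]],[[0.376,-0.91,0],[0,0,0]],[[0.376,-0.91,0],[0,0,0]],[[0.188,-0.455,0],[0,0,0]],[[0,0,0.6],[0,0,0]],[[0,0,0.9],[0,0,0]],[[0,0,0.9],[0,0,0]]]}}

```text
time: 82.35
tool_pos: [0.504, 0.1612, 0.16]
tool_rot: [3.141, 0.002, -0.001]
contact_force: [0.6, -1.6, -1.2]
opening: 0.044
grip_force: 14.5
```

Emit:
{"fn": "send_rows", "kwargs": {"plan": [[[0,0,0.9],[0,0,0]],[[0,0,0.9],[0,0,0]],[[0,0,0.9],[0,0,0]],[[0,0,0.6],[0,0,0]],[[0,0,0.2],[0,0,0]],[[0,0,0.06],[0,0,0]],[[0,0,0.05],[0,0,0]],[[0,0,0.03],[0,0,0]],[[0,0,0],[0,0,0]],[[0,0,0],[0,0,0]]]}}

```text
time: 83.6
tool_pos: [0.5051, 0.1621, 0.0712]
tool_rot: [3.142, -0.0, 0.0]
contact_force: [0.3, -0.1, -0.9]
opening: 0.0441
grip_force: 14.5
```

Emit:
{"fn": "send_rows", "kwargs": {"plan": [[[0,0,0.03],[0,0,0]],[[0,0,0.03],[0,0,0]],[[0,0,0],[0,0,0]],[[0,0,0],[0,0,0]],[[0,0,0],[0,0,0]],[[0,0,0],[0,0,0]],[[0,0,0],[0,0,0]],[[0,0,0],[0,0,0]],[[0,0,0],[0,0,0]],[[0,0,0],[0,0,0]]]}}

```text
time: 84.85
tool_pos: [0.5053, 0.1621, 0.07]
tool_rot: [-3.142, -0.001, 0.0]
contact_force: [-1.4, -0.3, 6.1]
opening: 0.0437
grip_force: 14.7
```

Emit:
{"fn": "send_rows", "kwargs": {"plan": [[[0,0,0],[0,0,0]],[[0,0,0],[0,0,0]],[[0,0,0],[0,0,0]],[[0,0,0],[0,0,0]],[[0,0,0],[0,0,0]],[[0,0,-0.6],[0,0,0]],[[0,0,-1],[0,0,0]],[[0,0,-1],[0,0,0]],[[0,0,-1],[0,0,0]],[[0,0,-1],[0,0,0]]], "gripper": 1}}

```text
time: 86.1
tool_pos: [0.5051, 0.1621, 0.1865]
tool_rot: [-3.141, -0.001, 0.0]
contact_force: [-0.2, 1.0, 0.0]
opening: 0.0919
grip_force: 0.0
```

Emit:
{"fn": "send_rows", "kwargs": {"plan": [[[0,0,-1],[0,0,0]],[[0,0,-1],[0,0,0]],[[0,0,-1],[0,0,0]],[[0,0,-0.4],[0,0,0]],[[-0.14,0.97,0],[0,0,0]],[[-0.14,0.97,0],[0,0,0]],[[-0.14,0.97,0],[0,0,0]],[[-0.14,0.97,0],[0,0,0]],[[-0.14,0.97,0],[0,0,0]],[[-0.14,0.97,0],[0,0,0]]]}}

```text
time: 87.35
tool_pos: [0.4835, 0.0159, 0.2693]
tool_rot: [-3.142, 0.001, 0.0]
contact_force: [-0.1, 0.3, -0.1]
opening: 0.0919
grip_force: 0.0
```

Emit:
{"fn": "send_rows", "kwargs": {"plan": [[[-0.14,0.97,0],[0,0,0]],[[-0.14,0.97,0],[0,0,0]],[[-0.14,0.97,0],[0,0,0]],[[-0.14,0.97,0],[0,0,0]],[[-0.14,0.97,0],[0,0,0]],[[-0.14,0.97,0],[0,0,0]],[[-0.14,0.97,0],[0,0,0]],[[-0.14,0.97,0],[0,0,0]],[[-0.14,0.97,0],[0,0,0]],[[-0.14,0.97,0],[0,0,0]]]}}

```text
time: 88.6
tool_pos: [0.4486, -0.2265, 0.2693]
tool_rot: [-3.141, 0.001, 0.0]
contact_force: [0.3, -0.3, 0.1]
opening: 0.092
grip_force: 0.0
```

Emit:
{"fn": "send_rows", "kwargs": {"plan": [[[-0.12,0.775,0],[0,0,0]],[[-0.12,0.775,0],[0,0,0]],[[-0.12,0.775,0],[0,0,0]],[[-0.12,0.775,0],[0,0,0]],[[0,0,0],[0,0,0]],[[0,0,0.6],[0,0,0]],[[0,0,0.9],[0,0,0]],[[0,0,0.9],[0,0,0]],[[0,0,0.9],[0,0,0]],[[0,0,0.78],[0,0,0]]]}}

```text
time: 89.85
tool_pos: [0.4368, -0.3021, 0.1657]
tool_rot: [-3.14, 0.001, 0.001]
contact_force: [1.0, 0.4, 0.4]
opening: 0.0919
grip_force: 0.0
```

Emit:
{"fn": "send_rows", "kwargs": {"plan": [[[0,0,0],[0,0,0]],[[0,0,0],[0,0,0]],[[0,0,0],[0,0,0]],[[0,0,0],[0,0,0]],[[0,0,0],[0,0,0]],[[0,0,0],[0,0,0]],[[0,0,0],[0,0,0]],[[0,0,0],[0,0,0]],[[0,0,0],[0,0,0]],[[0,0,0],[0,0,0]]], "gripper": -0.2, "force": 25}}

```text
time: 91.1
tool_pos: [0.4372, -0.3036, 0.1678]
tool_rot: [3.141, -0.001, 0.0]
contact_force: [-0.5, 0.9, 4.6]
opening: 0.0456
grip_force: 25.0
```

Emit:
{"fn": "send_rows", "kwargs": {"plan": [[[0,0,-0.5],[0,0,0]],[[0,0,-1],[0,0,0]],[[0,0,-1],[0,0,0]],[[0,0,-1],[0,0,0]],[[0,0,-1],[0,0,0]],[[0.136,-0.42,0],[0,0,0]],[[0.272,-0.8406,0],[0,0,0]],[[0.272,-0.8406,0],[0,0,0]],[[0.272,-0.8406,0],[0,0,0]],[[0.272,-0.8406,0],[0,0,0]]]}}

```text
time: 92.35
tool_pos: [0.4672, -0.207, 0.2782]
tool_rot: [-3.14, 0.003, 0.0]
contact_force: [-0.1, 0.4, -4.0]
opening: 0.0456
grip_force: 25.0
```

Emit:
{"fn": "send_rows", "kwargs": {"plan": [[[0.272,-0.8406,0],[0,0,0]],[[0.272,-0.8406,0],[0,0,0]],[[0.272,-0.8406,0],[0,0,0]],[[0.272,-0.8406,0],[0,0,0]],[[0.272,-0.8406,0],[0,0,0]],[[0.272,-0.8406,0],[0,0,0]],[[0.272,-0.8406,0],[0,0,0]],[[0.272,-0.8406,0],[0,0,0]],[[0.272,-0.8406,0],[0,0,0]],[[0.272,-0.8406,0],[0,0,0]]]}}

```text
time: 93.6
tool_pos: [0.5348, 0.0029, 0.2782]
tool_rot: [-3.141, 0.003, 0.0]
contact_force: [1.3, 0.7, -2.9]
opening: 0.046
grip_force: 25.0
```

Emit:
{"fn": "send_rows", "kwargs": {"plan": [[[0.272,-0.8406,0],[0,0,0]],[[0.272,-0.8406,0],[0,0,0]],[[0.272,-0.8406,0],[0,0,0]],[[0.272,-0.8406,0],[0,0,0]],[[0.272,-0.8406,0],[0,0,0]],[[0.136,-0.42,0],[0,0,0]],[[0,0,0],[0,0,0]],[[0,0,0.5],[0,0,0]],[[0,0,0.8],[0,0,0]],[[0,0,0.8],[0,0,0]]]}}

```text
time: 94.85
tool_pos: [0.5726, 0.1159, 0.2261]
tool_rot: [3.141, 0.001, -0.001]
contact_force: [0.0, 0.2, -3.0]
opening: 0.046
grip_force: 25.0
```

Emit:
{"fn": "send_rows", "kwargs": {"plan": [[[0,0,0.8],[0,0,0]],[[0,0,0.8],[0,0,0]],[[0,0,0.6],[0,0,0]],[[0,0,0.3],[0,0,0]],[[0,0,0.1],[0,0,0]],[[0,0,0.08],[0,0,0]],[[0,0,0.06],[0,0,0]],[[0,0,0],[0,0,0]],[[0,0,0],[0,0,0]],[[0,0,0],[0,0,0]]]}}

```text
time: 96.1
tool_pos: [0.5731, 0.1169, 0.1591]
tool_rot: [3.142, -0.0, 0.0]
contact_force: [0.1, 0.4, -3.2]
opening: 0.0461
grip_force: 25.0
```

Emit:
{"fn": "send_rows", "kwargs": {"plan": [[[0,0,0.06],[0,0,0]],[[0,0,0.04],[0,0,0]],[[0,0,0.04],[0,0,0]],[[0,0,0],[0,0,0]],[[0,0,0],[0,0,0]],[[0,0,0],[0,0,0]],[[0,0,0],[0,0,0]],[[0,0,0],[0,0,0]],[[0,0,0],[0,0,0]],[[0,0,0],[0,0,0]]]}}

```text
time: 97.35
tool_pos: [0.5733, 0.1169, 0.1559]
tool_rot: [3.142, -0.001, 0.0]
contact_force: [-1.6, -0.1, 5.3]
opening: 0.0455
grip_force: 25.0
```

Emit:
{"fn": "send_rows", "kwargs": {"plan": [[[0,0,0],[0,0,0]],[[0,0,0],[0,0,0]],[[0,0,0],[0,0,0]],[[0,0,0],[0,0,0]],[[0,0,0],[0,0,0]],[[0,0,-0.5],[0,0,0]],[[0,0,-0.8],[0,0,0]],[[0,0,-0.9],[0,0,0]],[[0,0,-0.9],[0,0,0]],[[0,0,-0.9],[0,0,0]]], "gripper": 1}}

```text
time: 98.6
tool_pos: [0.5731, 0.1168, 0.2573]
tool_rot: [-3.142, -0.001, 0.0]
contact_force: [-0.2, 1.0, -0.7]
opening: 0.0917
grip_force: 0.0
```

Emit:
{"fn": "send_rows", "kwargs": {"plan": [[[-0.4,0.9,-0.3],[0,0,0]],[[-0.4,0.9,0],[0,0,0]],[[-0.4,0.9,0],[0,0,0]],[[-0.4,0.9,0],[0,0,0]],[[-0.4,0.9,0],[0,0,0]],[[-0.4,0.9,0],[0,0,0]],[[-0.4,0.9,0],[0,0,0]],[[-0.4,0.9,0],[0,0,0]],[[0,0,0],[0,0,0]],[[0,0,0],[0,0,0]]]}}

```text
time: 99.85
tool_pos: [0.4934, -0.0628, 0.2635]
tool_rot: [-3.142, -0.001, -0.0]
contact_force: [0.5, 0.1, -0.4]
opening: 0.0918
grip_force: 0.0
```

```bash
python3 - <<'E'
from h import *
np.set_printoptions(precision=4,suppress=True)
def c(n,W,h,x,y):
    z=W[...,2];m=(z>h-.006)&(z<h+.008)&(abs(W[...,0]-x)<.045)&(abs(W[...,1]-y)<.045)
    if m.sum():print(n,m.sum(),cv2.minEnclosingCircle(W[m][:,:2].astype(np.float32)))
for n in("top","scene"):
    im,d,W=cloud(n);cv2.imwrite(f"pics/{n}9.png",im);print(n)
    c("jar",W,.094,.627,.188);c("spice",W,.1,.505,.162);c("mill",W,.209,.573,.116)
    z=W[...,2];m=(abs(W[...,0]-.67)<.08)&(abs(W[...,1]+.11)<.13)&(z>.024)&(z<.034);print("stone",cv2.minAreaRect(W[m][:,:2].astype(np.float32)*1000))
E
```

```text
top
jar 463 ((0.6264581680297852, 0.18699361383914948), 0.03166785463690758)
spice 237 ((0.51735919713974, 0.14584802091121674), 0.041515398770570755)
mill 279 ((0.5719545483589172, 0.11601334810256958), 0.022779015824198723)
stone ((668.0421142578125, -113.9925537109375), (164.7716827392578, 50.97614288330078), 78.81352233886719)
scene
jar 548 ((0.6236423850059509, 0.18820174038410187), 0.03325183689594269)
spice 310 ((0.5194078683853149, 0.1486140936613083), 0.043342143297195435)
mill 260 ((0.5688528418540955, 0.11913185566663742), 0.023443860933184624)
stone ((664.8444213867188, -123.32968139648438), (152.47930908203125, 52.78589630126953), 78.9043960571289)
```

View pics/scene9.png

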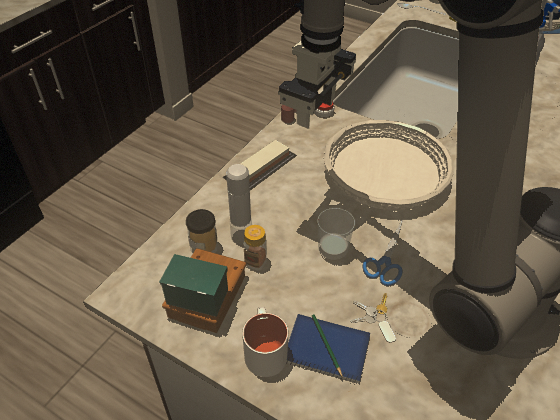

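The scene view shows mill (238,195), jar (201,230) and spice (255,247) upright in their original image positions, the stone on the mat (262,165), the glass untouched, and the gripper clear.

```bash
python3 -c "
from cell import robot
print(robot.hand_in())"
```

```text
the job is handed in; nothing more can be done
None
```

The job is handed in at about 100 s of the 136 s allowed: the whetstone lies flat and lengthwise on the mat, about 1–2 mm and 1° off centre, the mill and wide jar are back upright within about 2 mm of their spots, the spice jar is back too (checked only by arm position and a picture), the glass is untouched and the gripper is clear.

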